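# Change over the spindle press

## Robot

A 6-joint arm with a two-finger parallel gripper is mounted at the origin on the work surface; the furniture and walls round the work are solid. World frame = base frame: x ahead of the robot, y to its left, z up, the work surface at z = 0. Lengths are in m, angles in rad, forces in N, time in s.
With the tool pointing down it reaches from about 0.25 to 0.775 m from the base axis. Payload 4 kg.
Tool frame: the origin (TCP) lies at the very end of the fingers, on their centre line; the grasp point (between the pads) lies 19 mm behind it (robot.tcp_to_grasp is the distance from the TCP to the grasp point, in m); z points along the fingers, y is the line along which they close (so a half turn about z gives the same grasp; the last joint's range is limited). The gripper opens to 94 mm and grips with 3 to 60 N. Pads are 16 mm wide; open, the fingers measure 119 mm over their backs; the gripper's body (75 mm by 177 mm) begins 78 mm behind the grasp point.
Start: joints at [-1.307, 0.087, 1.371, -0, 1.684, -0.103], TCP at [0.197, -0.513, 0.206] pointing down, gripper open.
Joint ranges: [-3.1, 3.1], [-0.76, 2.03], [0.27, 2.55], [-1.08, 4.22], [0.17, 2.65], [-2.57, 2.57]. Speed limits (rad/s): [2.79, 2.79, 3.14, 3.14, 3.14, 3.14].

## Interface

Orientations are given as [roll, pitch, yaw] about the fixed x, y, z axes, in that order (R = Rz(yaw) Ry(pitch) Rx(roll)).
In Python, from bench import robot gives the robot as it stands.
- The arm moves only by the shell command python3 nudge.py 'ROWS'. ROWS is a JSON list of rows, 1 to 20 of them, each of 5 numbers: the finger opening in m, then dx, dy, dz in m, then a turn about the tool's z in rad; each row shifts and turns the commanded pose from where the row before left it, along the tool's axes as they then stand; what a row does not reach is not made up. A row lasts 1/12 s, in which the tool goes at most 0.0417 m and 0.125 rad, less where a joint would pass 70% of its speed; a pose out of reach is approached as far as the arm can. The fingers move at their own pace and stop on an object; the grip force is fixed at half the most. Time passes only in rows, so rows that do not move let the fingers close. It prints the time, the measured TCP pose, the force, the opening and the grip force at its end. Input that does not fit is refused with a message, and nothing moves.
- robot.get_obs(): the state, without advancing time (a new reading comes with each control period).
- robot.snapshot(name): name is "scene" or "top" or "wrist"; returns a dict with "color" (480x640x3 uint8, blue, green, red), "fx", "fy", "cx", "cy" (pixels), "k1" (the pictures are not rectified: a ray, as slopes to the right and down, at radius r is drawn at 1 + k1 r^2 times it, then the intrinsics apply), "extrinsics" (4x4, takes a point from world to camera coordinates). Camera axes: x right, y down, z forward; pixel columns grow to the right and rows downward; lengths in m; the calibration is good to about 2 mm. A picture is of the moment at which its call begins. There is no depth.
- robot.close_job(): hands the job in; it is judged then, once.
The state is a dict: "time": time; "joint_positions": joint angles; "qvel": joint speeds; "joint_torque": joint torques, N m; "tool_pos": TCP position; "ee_rot": TCP orientation; "wrist_force": force on the tool from outside, world axes, zero at the start; "wrist_torque": the same for the moment, N m; "width": finger opening in m; "finger_force": force on a finger pad.
Only numpy, scipy, OpenCV 4.12 (cv2) and the standard library are available. Lean on these libraries where they do the work, as an engineer would, in place of code of your own. Each camera call takes 0.05 s, during which the arm holds its last target. There are 200 camera calls.

## Task

Change over the spindle press: turn its lock collar back to the open mark, then lift the finished bar out of the V-trough and lay it flat on the offcut board. Next tip every single square blank that lies on the bench into the trough so that they all lie in line along its fold, then slide the tail stop up against the row and turn the collar fully to its locked mark, so that the whole row is gripped end to end between nose and stop.

Things in the scene. Friction and masses are not known exactly. Their poses are not given: they have to be found in the camera images.
- press: spindle press, fixed: plywood base 110 x 470 mm with a V-trough of 35 mm steel angle (fold down, flanks at 45 degrees), a grey head with the lock collar at its -y end and a sliding tail stop at +y. Origin at bench height below the fold; y along the fold from head to stop, x across, z up. Heights: fold 45 mm, flank rims 69 mm (at x = -25 and +25 mm), head top 120 mm
- seat (a point): point on the axis of a seated row, 82.5 mm over the bench, in the plane of the nose face when the collar is open; axes as the press. A blank or bar lying true in the fold rests with two bevels flush on the flanks and has its centre on this point's y axis (x = z = 0); the row runs from y = 0 to the pad of the stop
- collar (a joint): angle of the knurled lock collar (72 mm across): 0 = open mark (arm leans 45 degrees to the press's -x, at the single brass pip), 1.57 = locked mark (arm leans 45 degrees to +x, between two brass pips). Stops at -0.03 and 1.60, stays where left, needs 0.3 N m. Locking drives the sprung nose 14 mm along +y (450 N/m, 5 to 9 N on a tight row)
- collar_knob (a point): centre of the black ball knob, 28 mm across, at the end of the collar's arm, 90 mm from the collar's axis; it can be pinched along the press's y and carried round the arc with the tool upright
- collar_hinge (a point): point on the collar's axis level with the arm, 82.5 mm over the bench; the axis is the press's y, and positive turning carries the knob from -x over the top to +x
- nose: brass nose disc, 36 mm across, at the head end of the trough, pushed out by the collar; origin at the centre of the face that meets the row
- stop: wooden tail stop that slides along the fold; origin at the centre of its brass pad face (36 mm across, meets the row). In the frame of point seat the pad face can stand from y = 0.300 (fully back) to y = 0.080. It is stiff (15 N to move) and stays where it is left
- stop_fin (a point): middle of the top edge of the stop's upright grip fin, 157 mm over the bench; the fin is 16 mm thick along y, 44 mm wide along x and stands 47 mm above the stop's block (top at 110 mm); its middle lies 34 mm behind the pad face
- bar: finished wooden bar, 44 x 44 mm, long edges bevelled, 128 mm long (y), glued up from a pale and a darker half; origin at its centre. It starts in the trough
- board: offcut board lying on the bench, fixed, 88 (x) x 150 (y) x 21 mm; origin at the centre of its underside. The finished bar belongs on it
- blank_1: single square pale wood blank, 44 x 44 mm with its four long edges bevelled 6.5 mm at 45 degrees, 64 mm long (y), about 65 g; origin at its centre. Lies on one of its flats on the bench at the start. Two to four blanks are present
- blank_2: single square pale wood blank, 44 x 44 mm with its four long edges bevelled 6.5 mm at 45 degrees, 64 mm long (y), about 65 g; origin at its centre. Lies on one of its flats on the bench at the start. Two to four blanks are present
- blank_3: single square pale wood blank, 44 x 44 mm with its four long edges bevelled 6.5 mm at 45 degrees, 64 mm long (y), about 65 g; origin at its centre. Lies on one of its flats on the bench at the start. Two to four blanks are present
- blank_4: single square pale wood blank, 44 x 44 mm with its four long edges bevelled 6.5 mm at 45 degrees, 64 mm long (y), about 65 g; origin at its centre. Lies on one of its flats on the bench at the start. Two to four blanks are present

How it is judged:
On the way, in this order (a step that is already met when the one before it is completed fails the run):
1. the collar is turned back to its open mark (value of joint collar below 0.15 rad), for 0.2 s.
2. the finished bar lies flat on the offcut board, let go (x of bar in the frame of board between -0.035 and 0.035 m and y of bar in the frame of board between -0.05 and 0.05 m and z of bar in the frame of board between 0.038 and 0.048 m and linear speed of bar below 0.02 m/s and contact force between the fingers and bar below 0.2 N), for 0.3 s.
3. all blanks lie in line along the fold with the collar still open (x of blank_1 in the frame of seat between -0.004 and 0.004 m and z of blank_1 in the frame of seat between -0.004 and 0.005 m and y of blank_1 in the frame of seat between 0.025 and 0.275 m and angle between the y axis of each of blank_1, blank_2, blank_3, blank_4 and the y axis of press, either way round below 0.08 rad and linear speed of each of blank_1, blank_2, blank_3, blank_4 below 0.02 m/s and x of blank_2 in the frame of seat between -0.004 and 0.004 m and z of blank_2 in the frame of seat between -0.004 and 0.005 m and y of blank_2 in the frame of seat between 0.025 and 0.275 m and x of blank_3 in the frame of seat between -0.004 and 0.004 m and z of blank_3 in the frame of seat between -0.004 and 0.005 m and y of blank_3 in the frame of seat between 0.025 and 0.275 m and x of blank_4 in the frame of seat between -0.004 and 0.004 m and z of blank_4 in the frame of seat between -0.004 and 0.005 m and y of blank_4 in the frame of seat between 0.025 and 0.275 m and value of joint collar below 0.4 rad), for 0.2 s.
4. the collar is turned to its locked mark (value of joint collar above 1.45 rad), for 0.2 s.
At the end, for the whole second after the job is handed in: The bar lies flat and still on the board; every blank present lies in the fold (centre within 4 mm of the row's axis, turned under 0.08 rad); the collar is at its locked mark (above 1.45 rad); nose and stop pad each press on the row with over 1.5 N (all of step 2 and x of blank_1 in the frame of seat between -0.004 and 0.004 m and z of blank_1 in the frame of seat between -0.004 and 0.005 m and y of blank_1 in the frame of seat between 0.025 and 0.275 m and angle between the y axis of each of blank_1, blank_2, blank_3, blank_4 and the y axis of press, either way round below 0.08 rad and linear speed of each of blank_1, blank_2, blank_3, blank_4 below 0.02 m/s and x of blank_2 in the frame of seat between -0.004 and 0.004 m and z of blank_2 in the frame of seat between -0.004 and 0.005 m and y of blank_2 in the frame of seat between 0.025 and 0.275 m and x of blank_3 in the frame of seat between -0.004 and 0.004 m and z of blank_3 in the frame of seat between -0.004 and 0.005 m and y of blank_3 in the frame of seat between 0.025 and 0.275 m and x of blank_4 in the frame of seat between -0.004 and 0.004 m and z of blank_4 in the frame of seat between -0.004 and 0.005 m and y of blank_4 in the frame of seat between 0.025 and 0.275 m and value of joint collar above 1.45 rad and contact force between each of nose, stop and anything else above 1.5 N); the robot touches nothing.
Of blank_1, blank_2, blank_3, blank_4 only 2 to 4 are there at a start; the rules pass over those that are not, and their reading is None.
At some moment in a run one of blank_1, blank_2, blank_3, blank_4 may be knocked a few centimetres aside while the robot is not near it.
Once in a run the grip may slacken for a moment while it holds something.
It also fails if it takes over 210 s, if anything falls off the work surface, if the arm or the gripper's body presses on something with over 40 N, if the wrist force passes 120 N, or if a joint passes its speed limit or range.

## Working session

There is one attempt and no reset: what is moved stays moved. The work goes in short steps, Python scripts to look and compute and a shell command to move; the robot and the scene stay as the last step left them, time stands still between calls to the robot, and variables do not carry over. Pictures are saved under pics/ and viewed, at most 14 in all, crops included, and the job is handed in when it is done.

```bash
ls; mkdir -p pics
cat > h.py <<'E'
import numpy as np, cv2
from bench import robot
def snap(n,f,crop=None,scale=1):
    s=robot.snapshot(n); im=s["color"]
    np.savez('pics/'+f+'.npz',**{k:np.array(v) for k,v in s.items()})
    if crop: im=im[crop[1]:crop[3],crop[0]:crop[2]]
    if scale!=1: im=cv2.resize(im,None,fx=scale,fy=scale,interpolation=cv2.INTER_CUBIC)
    cv2.imwrite('pics/'+f+'.png',im); return s
def crop(f,g,c,scale):
    im=np.load('pics/'+f+'.npz')["color"][c[1]:c[3],c[0]:c[2]]
    cv2.imwrite('pics/'+g+'.png',cv2.resize(im,None,fx=scale,fy=scale,interpolation=cv2.INTER_CUBIC))
def cam(f):
    s=np.load('pics/'+f+'.npz'); return s
def proj(f,P):
    s=cam(f); E=s["extrinsics"]; P=np.atleast_2d(P)@E[:3,:3].T+E[:3,3]
    a=P[:,:2]/P[:,2:]; a=a*(1+s["k1"]*(a**2).sum(1,keepdims=True))
    return a*[s["fx"],s["fy"]]+[s["cx"],s["cy"]]
def pix(f,uv,z):
    s=cam(f); uv=np.atleast_2d(np.array(uv,float)); d=(uv-[s["cx"],s["cy"]])/[s["fx"],s["fy"]]
    a=d.copy()
    for _ in range(20): a=d/(1+s["k1"]*(a**2).sum(1,keepdims=True))
    E=s["extrinsics"]; R=E[:3,:3]; c=-R.T@E[:3,3]
    r=np.c_[a,np.ones(len(a))]@R
    return c+r*((z-c[2])/r[:,2])[:,None]
E
python3 - <<'E'
from h import *
snap("top","top0",scale=1.25); snap("scene","sc0",scale=1.25)
o=robot.get_obs(); print(o["tool_pos"],o["ee_rot"],o["width"])
for f in("top0","sc0"):
    E=cam(f)["extrinsics"]; print(-E[:3,:3].T@E[:3,3],E[2,:3],cam(f)["fx"])
E
```

```text
bench.py
nudge.py
pics
[ 0.1971002  -0.51294153  0.2044126 ] [-3.13959028e+00 -1.79513571e-04  3.66794624e-01] 0.09431258524532903
[ 0.40876679 -0.01791488  1.72172529] [ 0.05322835  0.00686702 -0.99855875] 621.4047336069378
[-0.31073068  0.68146207  0.95784508] [ 0.59716631 -0.50422168 -0.6238212 ] 586.3771710465533
```

View pics/top0.png

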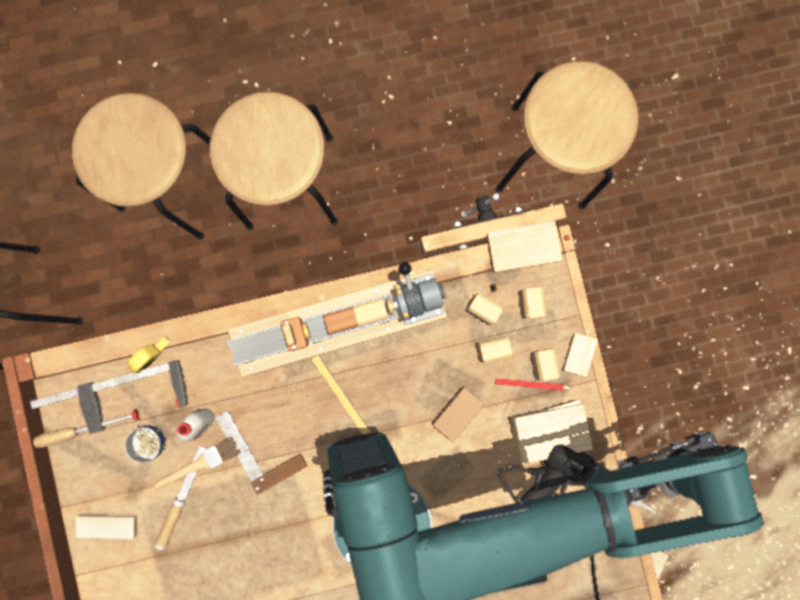

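View pics/sc0.png

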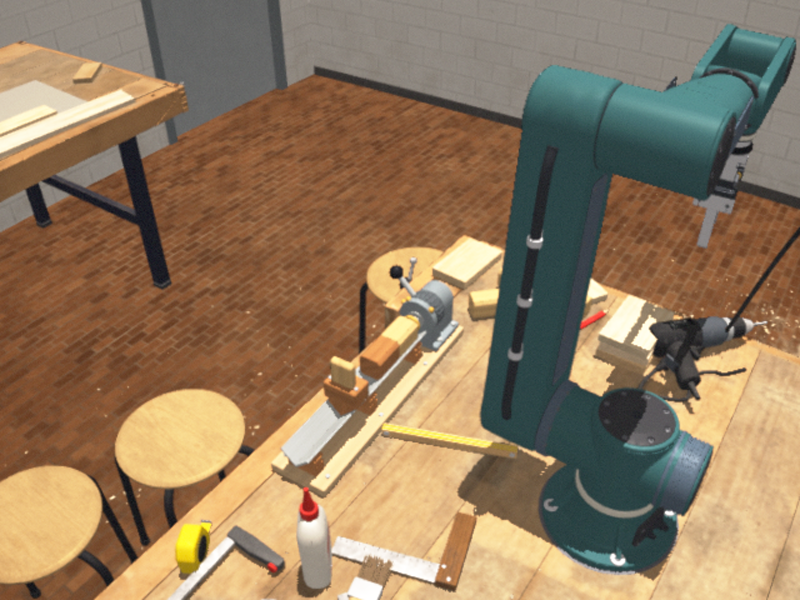

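The top picture shows the press from about (237,350) to (443,298). The board is probably at (525,245). There are four blank-like blocks near (485,307), (535,302), (495,350) and (545,365). I'll enlarge it.

Run:
```python
from h import *
crop("top0","c1",(300,160,500,310),4)
crop("top0","c2",(170,190,370,310),4)
```

```text
(no output)
```

View pics/c1.png

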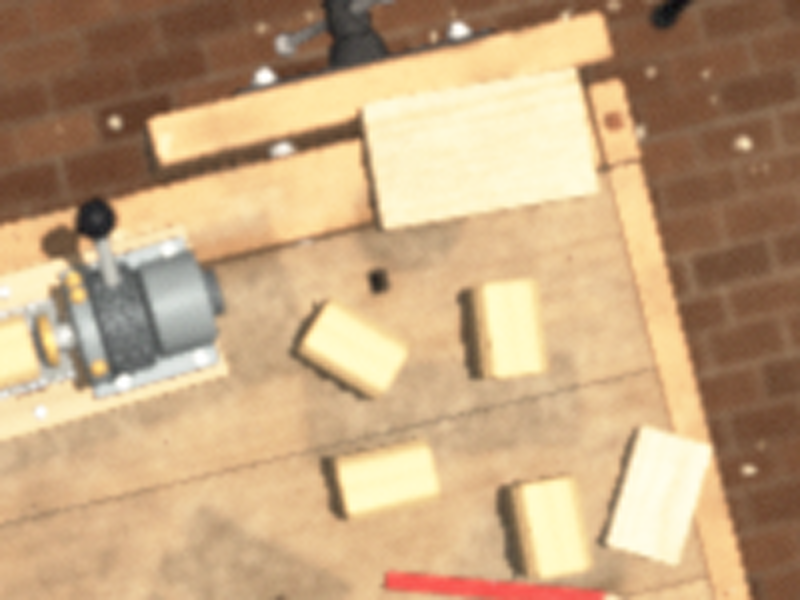

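View pics/c2.png

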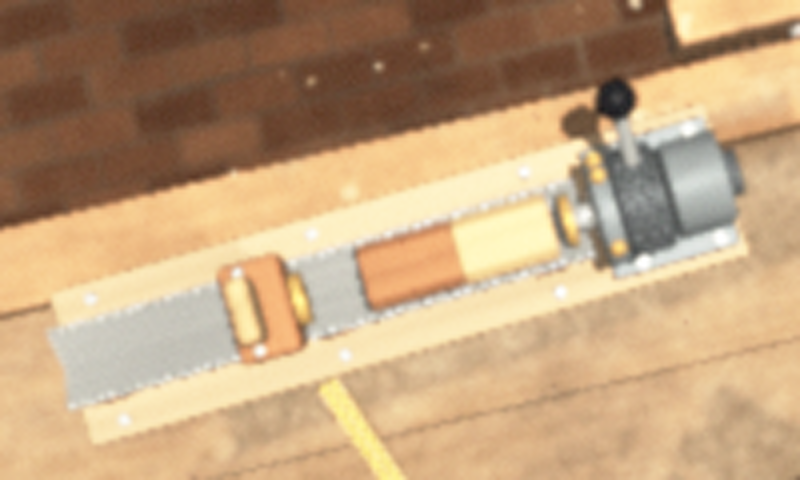

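The crops show, in c1 pixels:
- Four blanks at A(354,349), B(512,328), C(388,478) and D(552,527), plus a thinner distractor at (658,495).
- The board with corners (365,110), (580,70), (598,190) and (380,228).

In c2, the trough rims run (50,333)→(570,187) and (72,407)→(590,260). The knob is at (615,97), the nose at (573,220), the stop fin at (243,308), and the bar at (360–560, 200–300).

```bash
cat > geo.py <<'E'
from h import *
C1=lambda p:np.array(p,float)/4+[300,160]
C2=lambda p:np.array(p,float)/4+[170,190]
E
python3 - <<'E'
from geo import *
np.set_printoptions(precision=4,suppress=True)
print("board",*(b:=pix("top0",C1([(365,110),(580,70),(598,190),(380,228)]),.021)))
print(b.mean(0),np.linalg.norm(np.diff(b,axis=0),axis=1))
for n,q in dict(A=[(328,300),(407,350),(377,397),(300,350)],B=[(485,282),(537,278),(545,372),(484,378)],C=[(335,460),(430,440),(440,492),(345,517)],D=[(515,482),(575,477),(592,570),(530,578)],E=[(640,425),(710,445),(680,563),(605,543)]).items():
    p=pix("top0",C1(q),.04); d=np.diff(p,axis=0); print(n,p.mean(0)[:2],np.linalg.norm(d,axis=1), [np.degrees(np.arctan2(v[1],v[0])) for v in d])
r1=pix("top0",C2([(50,333),(570,187)]),.069); r2=pix("top0",C2([(72,407),(590,260)]),.069)
for r in (r1,r2): d=r[0]-r[1]; print("rim",r,np.arctan2(d[1],d[0]))
n=(r1-r2).mean(0); print(np.linalg.norm(n))
print("knob",pix("top0",C2((615,97)),.146))
print("fin",pix("top0",C2([(243,308),(228,282),(262,340)]),.157))
print("nose",pix("top0",C2((560,222)),.0825+.018))
print("bartop",pix("top0",C2([(358,252),(372,308),(548,200),(560,262)]),.1045))
print("pad top",pix("top0",C2((308,300)),.09))
E
```

```text
board [ 0.6433 -0.2161  0.021 ] [ 0.6751 -0.3635  0.021 ] [ 0.5925 -0.3772  0.021 ] [ 0.5622 -0.2281  0.021 ]
[ 0.6183 -0.2962  0.021 ] [0.1508 0.0838 0.1522]
A [ 0.4777 -0.2092] [0.0631 0.0378 0.0609] [np.float64(-120.89116365160062), np.float64(148.75528375364686), np.float64(60.08335379737638)]
B [ 0.4954 -0.317 ] [0.0354 0.0639 0.0415] [np.float64(-84.01817235682431), np.float64(-174.13930335798636), np.float64(97.1886943685481)]
C [ 0.3919 -0.2344] [0.0656 0.0356 0.0664] [np.float64(-76.56151349593867), np.float64(-167.93823549228043), np.float64(106.26678391654521)]
D [ 0.3617 -0.3466] [0.0407 0.0635 0.0422] [np.float64(-83.67706432425953), np.float64(-168.61387035831535), np.float64(98.88401184785918)]
E [ 0.3857 -0.4176] [0.049  0.0822 0.0522] [np.float64(-104.40198436717931), np.float64(166.57896484115403), np.float64(76.64755183087892)]
rim [[ 0.3923  0.3393  0.069 ]
 [ 0.4991 -0.0037  0.069 ]] 1.8724471431391752
rim [[ 0.3437  0.3228  0.069 ]
 [ 0.4508 -0.0183  0.069 ]] 1.8750637414911138
0.05086822039181087
knob [[ 0.553  -0.0314  0.146 ]]
fin [[0.4123 0.1992 0.157 ]
 [0.4284 0.2092 0.157 ]
 [0.3926 0.1865 0.157 ]]
nose [[0.4743 0.0019 0.1005]]
bartop [[0.451  0.1328 0.1045]
 [0.4148 0.1225 0.1045]
 [0.4883 0.0101 0.1045]
 [0.4481 0.0011 0.1045]]
pad top [[0.4189 0.166  0.09  ]]
```

```bash
cat >> geo.py <<'E'
Y=1.8737; yh=np.array([np.cos(Y),np.sin(Y),0]); xh=np.array([yh[1],-yh[0],0]); S0=np.array([.47495,-.011,.0825])
def P(x,y,z): # press frame (seat), z world
    return np.array([S0[0],S0[1],0])+x*xh+y*yh+[0,0,z]
def inv(p): d=np.array(p)[:2]-S0[:2]; return d@xh[:2],d@yh[:2]
from scipy.spatial.transform import Rotation as Ro
def delta(t,yaw=None):
    o=robot.get_obs(); R=Ro.from_euler('xyz',o["ee_rot"]).as_matrix()
    d=R.T@(np.array(t)-o["tool_pos"]); turn=0
    if yaw is not None:
        turn=(o["ee_rot"][2]-yaw+np.pi/2)%np.pi-np.pi/2
    print("pos",np.round(o["tool_pos"],4),"yaw",round(o["ee_rot"][2],3),"d",np.round(d,4),"turn",round(turn,3),"w",round(o["width"],3),"t",round(o["time"],1),"q6",round(o["joint_positions"][5],2))
E
python3 - <<'E'
from geo import *
delta(P(.064,-.043,.25),.303)
E
```

```text
pos [ 0.1971 -0.5129  0.2044] yaw 0.367 d [ 0.5005 -0.322  -0.0449] turn 0.064 w 0.094 t 0.1 q6 -0.1
```

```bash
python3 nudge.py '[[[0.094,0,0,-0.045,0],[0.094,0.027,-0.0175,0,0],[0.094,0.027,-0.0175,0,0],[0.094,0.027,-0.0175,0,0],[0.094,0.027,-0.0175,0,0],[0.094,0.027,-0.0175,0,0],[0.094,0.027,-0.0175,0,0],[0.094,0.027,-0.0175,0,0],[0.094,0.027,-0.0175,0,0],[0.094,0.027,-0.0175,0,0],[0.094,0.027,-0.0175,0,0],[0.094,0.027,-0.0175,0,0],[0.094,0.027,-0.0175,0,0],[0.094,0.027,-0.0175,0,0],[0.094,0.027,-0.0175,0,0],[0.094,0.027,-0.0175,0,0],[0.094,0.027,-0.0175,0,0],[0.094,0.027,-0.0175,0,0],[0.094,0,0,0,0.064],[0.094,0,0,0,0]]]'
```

```text
refused: ROWS must be a list of rows, each a list of 5 numbers. Nothing was moved.
```

The call was refused and nothing moved: it wants a list of rows, each a list of 5 numbers. Same move again in that form.

```bash
python3 nudge.py '[[0.094,0,0,-0.045,0],[0.094,0.027,-0.0175,0,0],[0.094,0.027,-0.0175,0,0],[0.094,0.027,-0.0175,0,0],[0.094,0.027,-0.0175,0,0],[0.094,0.027,-0.0175,0,0],[0.094,0.027,-0.0175,0,0],[0.094,0.027,-0.0175,0,0],[0.094,0.027,-0.0175,0,0],[0.094,0.027,-0.0175,0,0],[0.094,0.027,-0.0175,0,0],[0.094,0.027,-0.0175,0,0],[0.094,0.027,-0.0175,0,0],[0.094,0.027,-0.0175,0,0],[0.094,0.027,-0.0175,0,0],[0.094,0.027,-0.0175,0,0],[0.094,0.027,-0.0175,0,0],[0.094,0.027,-0.0175,0,0],[0.094,0,0,0,0.064],[0.094,0,0,0,0]]'
python3 - <<'E'
from geo import *
delta(P(.064,-.043,.25),.303)
snap("wrist","w1"); 
s=cam("w1");E=s["extrinsics"];print(-E[:3,:3].T@E[:3,3],E[2,:3])
print(proj("w1",P(.0636,-.043,.146)))
E
```

```text
time: 1.77
tool_pos: [0.5194, -0.0695, 0.2461]
ee_rot: [-3.141, 0.002, 0.305]
wrist_force: [-0.5, -0.3, -0.5]
width: 0.0938
finger_force: 0.0
pos [ 0.5194 -0.0695  0.2461] yaw 0.305 d [ 0.0391 -0.026  -0.004 ] turn 0.002 w 0.094 t 1.8 q6 1.02
[ 0.58590511 -0.04930603  0.42479338] [-0.22610043 -0.07011735 -0.97157715]
[[289.49538593 192.19609276]]
```

View pics/w1.png

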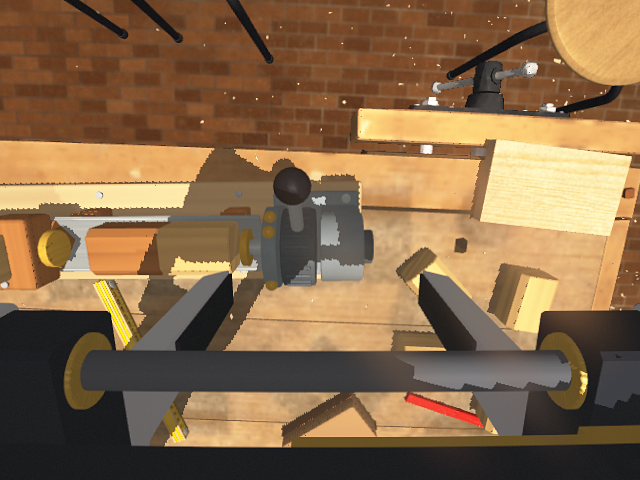

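The wrist picture shows the knob at (292,186), with the nose face near (240,247) touching or close to the bar. The board is at right.

Run:
```python
from geo import *
k=pix("w1",(292,186),.146)[0]; print(k,inv(k))
b=pix("w1",[(490,140),(630,156),(608,235),(475,220)],.021);print(b)
n=pix("w1",[(239,231),(87,228)],[.1005]*2 if 0 else .1005); print([inv(q) for q in n])
delta(np.r_[k[:2],.127],.303)
```

```text
[ 0.55340441 -0.03355886  0.146     ] (np.float64(0.06815357897952332), np.float64(-0.0449342474660212))
[[ 0.64670703 -0.20954959  0.021     ]
 [ 0.6781215  -0.35981871  0.021     ]
 [ 0.59312547 -0.37696518  0.021     ]
 [ 0.56352761 -0.22723873  0.021     ]]
[(np.float64(0.024402837894723712), np.float64(0.00656857505023352)), (np.float64(0.02695226847287734), np.float64(0.14221446901465903))]
pos [ 0.5189 -0.0705  0.2463] yaw 0.305 d [ 0.0442 -0.0248  0.1193] turn 0.002 w 0.094 t 1.8 q6 1.02
```

```bash
python3 nudge.py '[[0.07,0.022,-0.0124,0,0],[0.07,0.0215,-0.0124,0,0],[0.07,0,0,0,0],[0.07,0,0,0.03,0],[0.07,0,0,0.03,0],[0.07,0,0,0.03,0],[0.07,0,0,0.029,0],[0.07,0,0,0,0],[0.01,0,0,0,0],[0.01,0,0,0,0],[0.01,0,0,0,0],[0.01,0,0,0,0],[0.01,0,0,0,0]]'
python3 - <<'E'
from geo import *
o=robot.get_obs(); print(inv(o["tool_pos"]))
E
```

```text
time: 2.9
tool_pos: [0.5542, -0.0348, 0.1303]
ee_rot: [3.14, -0.003, 0.303]
wrist_force: [0.1, -0.1, -0.2]
width: 0.0397
finger_force: 0.0
(np.float64(0.06858105377975351), np.float64(-0.04633474555935216))
```

```bash
python3 nudge.py '[[0.01,0,0,0,0],[0.01,0,0,0,0],[0.01,0,0,0,0],[0.01,0,0,0,0],[0.01,-0.0088,0,-0.0078,0],[0.01,-0.0098,0,-0.0065,0],[0.01,-0.0106,0,-0.0052,0],[0.01,-0.0111,0,-0.0038,0],[0.01,-0.0115,0,-0.0023,0],[0.01,-0.0118,0,-0.0008,0],[0.01,-0.0118,0,0.0008,0],[0.01,-0.0115,0,0.0023,0],[0.01,-0.0111,0,0.0038,0],[0.01,-0.0106,0,0.0052,0],[0.01,-0.0098,0,0.0065,0],[0.01,-0.0088,0,0.0078,0],[0.01,0,0,0,0],[0.01,0,0,0,0]]'
python3 - <<'E'
from geo import *
o=robot.get_obs(); print(inv(o["tool_pos"]))
snap("wrist","w2",scale=1.2)
E
```

```text
time: 4.4
tool_pos: [0.4258, -0.0741, 0.1308]
ee_rot: [3.141, 0.013, 0.302]
wrist_force: [-21.7, 0.1, 22.3]
width: 0.016
finger_force: 29.3
(np.float64(-0.06576573136201899), np.float64(-0.04552571207729762))
```

View pics/w2.png

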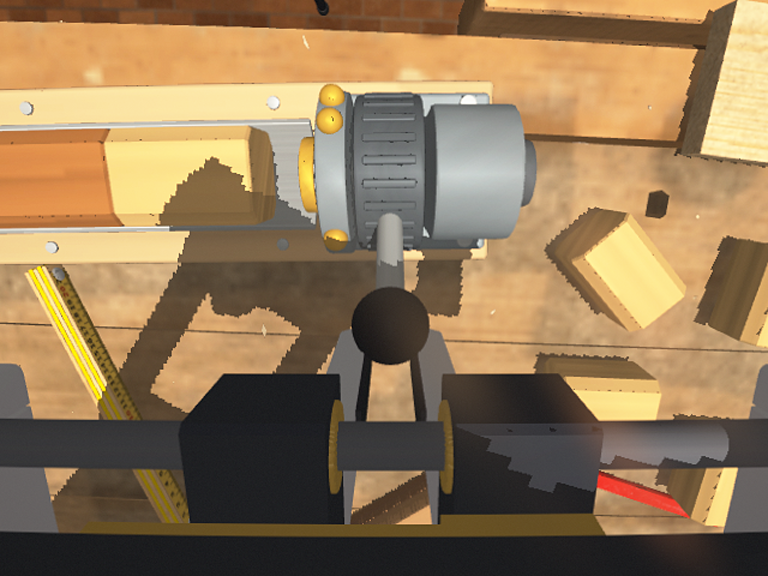

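The collar has turned: the knob is at (390,325) in the enlarged picture and the nose has drawn back off the bar. I'll fit its angle.

Run:
```python
from geo import *
for a in (0,.05,.1,.15,.2,.3): 
    b=a-np.pi/4; print(a,proj("w2",P(.09*np.sin(b)+.002,-.045,.0825+.09*np.cos(b))))
# refs: rims, nose top/bottom, pips
print("rim ends",proj("w2",[P(.025,.03,.069),P(-.025,.03,.069)]))
for q in [(252,127),(268,126),(255,225)]: print(inv(pix("w2",np.array(q)/1.2,.1045)[0]))
print("noseface", [inv(pix("w2",np.array(q)/1.2,.0825)[0]) for q in [(302,140),(300,212)]])
```

```text
0 [[323.1160223  295.20806369]]
0.05 [[323.05964482 291.13603516]]
0.1 [[323.00169514 286.41916338]]
0.15 [[322.94236057 281.03682377]]
0.2 [[322.88186439 274.97222143]]
0.3 [[322.75847094 260.75370123]]
rim ends [[199.86904368 112.82757941]
 [206.07850881 194.94925903]]
(np.float64(0.02555475178865531), np.float64(0.01323166234207245))
(np.float64(0.025915136458951937), np.float64(0.006311100244812719))
(np.float64(-0.01642326076561498), np.float64(0.014938839504227992))
noseface [(np.float64(0.021628013524250766), np.float64(-0.003946249524426279)), (np.float64(-0.01246785677068235), np.float64(-0.0013460693060164636))]
```

The collar is only at about 0.2 rad because the knob slipped in the pads. I'll regrasp it at its centre and finish the turn.

```bash
python3 nudge.py '[[0.05,0,0,0,0],[0.05,0,0,0,0],[0.05,0,0,0,0],[0.05,0.011,0,-0.006,0],[0.05,0.011,0,-0.006,0],[0.05,0,0,0,0],[0.01,0,0,0,0],[0.01,0,0,0,0],[0.01,0,0,0,0],[0.01,0,0,0,0],[0.01,0,0,0,0],[0.01,0,0,0,0]]'
python3 - <<'E'
from geo import *
o=robot.get_obs(); print(inv(o["tool_pos"]))
s=snap("wrist","w3",(200,150,450,380),2.4)
E
```

```text
time: 5.45
tool_pos: [0.4521, -0.0657, 0.1396]
ee_rot: [-3.141, 0.001, 0.303]
wrist_force: [-0.8, 0.7, -1.4]
width: 0.0258
finger_force: 30.0
(np.float64(-0.03812612015015962), np.float64(-0.045377230592164405))
```

View pics/w3.png

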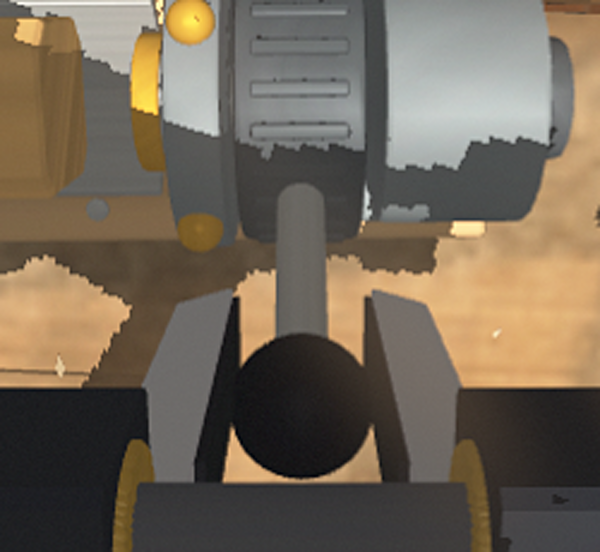

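The ball is now pinched near its centre (width 25.8 mm). I'll carry it to −45°.

```bash
python3 nudge.py '[[0.01,-0.0085,0,0.0042,0],[0.01,-0.0085,0,0.0055,0],[0.01,-0.0075,0,0.006,0],[0.01,0,0,0,0],[0.01,0,0,0,0]]'
python3 - <<'E'
from geo import *
o=robot.get_obs(); print(inv(o["tool_pos"]))
s=snap("wrist","w4",(200,150,450,380),2.4)
for a in (0,.1,.2,.3): 
    b=a-np.pi/4; print(a,proj("w4",P(.09*np.sin(b)+.004,-.045,.0825+.09*np.cos(b))), proj("w4",P(.03*np.sin(b)+.004,-.045,.0825+.03*np.cos(b))))
E
```

```text
time: 5.92
tool_pos: [0.435, -0.0712, 0.1269]
ee_rot: [3.14, -0.016, 0.304]
wrist_force: [11.8, 7.4, 0.8]
width: 0.0263
finger_force: 30.0
(np.float64(-0.05608794396054956), np.float64(-0.04559153351178819))
0 [[322.9807654  313.16683022]] [[323.35914443 208.24247721]]
0.1 [[322.91011374 304.53203063]] [[323.34476494 204.61295554]]
0.2 [[322.84142307 293.20617698]] [[323.33186839 200.48612946]]
0.3 [[322.77656744 279.0773772 ]] [[323.32067943 195.89946793]]
```

View pics/w4.png

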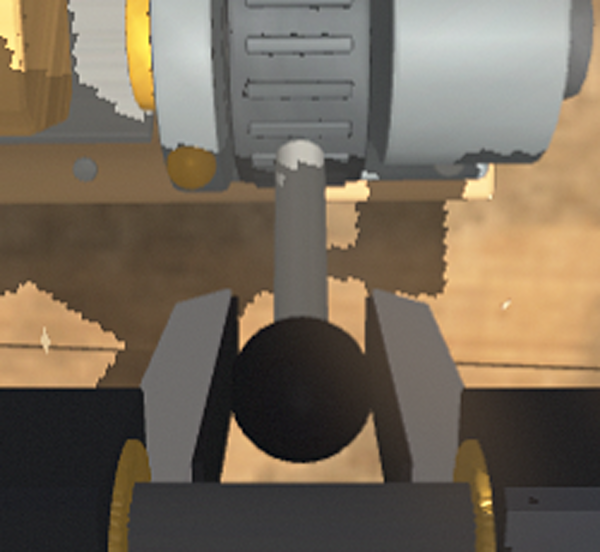

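The knob is at (326,312) in full-picture pixels, so the collar is at about 0.01 rad, with the arm pointing at the single pip. I'll release it, lift and turn for the bar.

```bash
python3 nudge.py '[[0.08,0,0,0,0],[0.08,0,0,0,0],[0.08,0,0,0,0],[0.08,0,0,0,0],[0.094,0,0,-0.04,0],[0.094,0,0,-0.04,0],[0.094,0,0,-0.04,0],[0.094,0,0,0,-0.1208],[0.094,0,0,0,-0.1208],[0.094,0,0,0,-0.1208],[0.094,0,0,0,-0.1208],[0.094,0,0,0,-0.1208],[0.094,0,0,0,-0.1208],[0.094,0,0,0,-0.1208],[0.094,0,0,0,-0.1208],[0.094,0,0,0,-0.1208],[0.094,0,0,0,-0.1208],[0.094,0,0,0,-0.1208],[0.094,0,0,0,-0.1208],[0.094,0,0,0,-0.1208]]' | head -3
python3 - <<'E'
from geo import *
delta(P(.002,.079,.2),1.874)
E
```

```text
time: 7.63
tool_pos: [0.429, -0.0734, 0.2441]
ee_rot: [-3.141, 0.0, 1.879]
pos [ 0.429  -0.0734  0.2441] yaw 1.879 d [0.1245 0.0651 0.044 ] turn 0.005 w 0.094 t 7.6 q6 -0.61
```

```bash
python3 nudge.py '[[0.094,0.025,0.013,0,0],[0.094,0.025,0.013,0,0],[0.094,0.025,0.013,0,0],[0.094,0.025,0.013,0,0],[0.094,0.0245,0.013,0,0.005],[0.094,0,0,0.035,0],[0.094,0,0,0.035,0],[0.094,0,0,0.03,0],[0.094,0,0,0.03,0],[0.094,0,0,0.02,0],[0.094,0,0,0.018,0],[0.094,0,0,0,0],[0.03,0,0,0,0],[0.03,0,0,0,0],[0.03,0,0,0,0],[0.03,0,0,0,0],[0.03,0,0,0,0],[0.03,0,0,0,0],[0.03,0,0,0,0],[0.03,0,0,0,0]]'
python3 - <<'E'
from geo import *
o=robot.get_obs(); print(inv(o["tool_pos"]))
E
```

```text
time: 9.3
tool_pos: [0.4544, 0.0651, 0.0766]
ee_rot: [3.141, 0.0, 1.868]
wrist_force: [0.4, 0.6, 0.8]
width: 0.0439
finger_force: 2.6
(np.float64(0.0031062650077119808), np.float64(0.0787190025565691))
```

```bash
python3 nudge.py '[[0.03,0,0,0,0],[0.03,0,0,0,0],[0.03,0,0,0,0],[0.03,0,0,0,0]]'
python3 - <<'E'
from geo import *
o=robot.get_obs(); print(inv(o["tool_pos"]))
E
python3 nudge.py '[[0.03,0,0,-0.02,0],[0.03,0,0,-0.03,0],[0.03,0,0,-0.03,0],[0.03,0,0,-0.03,0],[0.03,0,0,-0.03,0],[0.03,0,0,-0.01,0],[0.03,0,0,0,0]]'
python3 - <<'E'
from geo import *
delta([.619,-.295,.20],1.783)
E
```

```text
time: 9.63
tool_pos: [0.4545, 0.0651, 0.0767]
ee_rot: [3.141, 0.0, 1.869]
wrist_force: [0.5, -0.0, 2.1]
width: 0.0438
finger_force: 30.0
(np.float64(0.003197177646872218), np.float64(0.07871637583802624))
time: 10.22
tool_pos: [0.4558, 0.0651, 0.2291]
ee_rot: [3.136, 0.002, 1.868]
wrist_force: [-0.4, 0.5, -1.3]
width: 0.044
finger_force: 29.9
pos [0.4558 0.0651 0.2291] yaw 1.868 d [-0.392   0.0505  0.03  ] turn 0.085 w 0.044 t 10.2 q6 -0.28
```

```bash
sed -i 's/^S0-//; s/S0=np.array(\[.47495,-.011,.0825\])/S0=np.array([.47795,-.01005,.0825])/' geo.py; python3 nudge.py '[[0.03,-0.0245,0.0032,0,0],[0.03,-0.0245,0.0032,0,0],[0.03,-0.0245,0.0032,0,0],[0.03,-0.0245,0.0032,0,0],[0.03,-0.0245,0.0032,0,0],[0.03,-0.0245,0.0032,0,0],[0.03,-0.0245,0.0032,0,0],[0.03,-0.0245,0.0032,0,0],[0.03,-0.0245,0.0032,0,0],[0.03,-0.0245,0.0032,0,0],[0.03,-0.0245,0.0032,0,0],[0.03,-0.0245,0.0032,0,0],[0.03,-0.0245,0.0032,0,0],[0.03,-0.0245,0.0032,0,0],[0.03,-0.0245,0.0032,0,0],[0.03,-0.0245,0.0032,0,0],[0.03,0,0,0,0.085],[0.03,0,0,0,0],[0.03,0,0,0,0]]'
python3 - <<'E'
from geo import *
delta([.619,-.295,.04],1.783)
E
```

```text
time: 11.8
tool_pos: [0.6173, -0.2943, 0.2228]
ee_rot: [-3.138, -0.004, 1.785]
wrist_force: [0.1, -0.3, -1.1]
width: 0.0445
finger_force: 3.0
pos [ 0.6173 -0.2943  0.2228] yaw 1.785 d [-0.0018  0.0023  0.1828] turn 0.002 w 0.045 t 11.8 q6 -0.74
```

The grip just slackened, so I'll hold still and check.

```bash
python3 nudge.py '[[0.03,0,0,0,0],[0.03,0,0,0,0],[0.03,0,0,0,0],[0.03,0,0,0,0],[0.03,0,0,0,0],[0.03,0,0,0,0]]'
python3 - <<'E'
from h import *
snap("wrist","w5")
E
```

```text
time: 12.3
tool_pos: [0.6182, -0.2945, 0.2269]
ee_rot: [3.141, 0.0, 1.784]
wrist_force: [0.0, -0.4, -1.7]
width: 0.0438
finger_force: 30.0
```

View pics/w5.png

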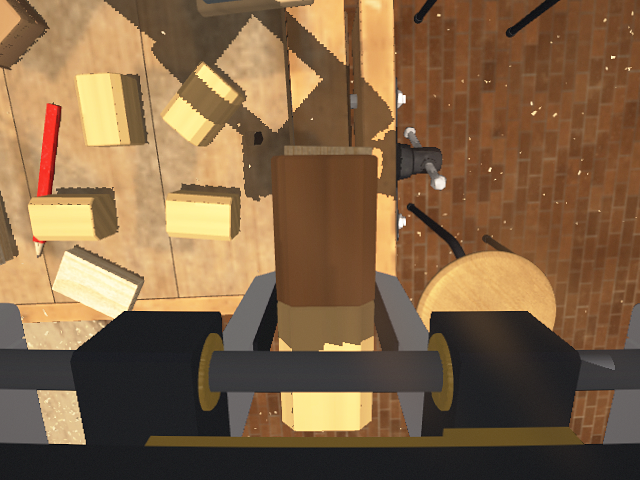

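The bar is still held over the board. I'll check for slip by projecting its expected top corners.

Run:
```python
from geo import *
o=robot.get_obs();R=Ro.from_euler('xyz',o["ee_rot"]).as_matrix()
for off in (0,.005,.01,.02):
    print(off,proj("w5",np.array([[.064,-.0155,-.028+off],[.064,.0155,-.028+off],[-.064,-.0155,-.028+off],[-.064,.0155,-.028+off]])@R.T+o["tool_pos"]).round().tolist())
delta([.619,-.295,.04],1.783)
```

```text
0 [[282.0, 159.0], [361.0, 159.0], [290.0, 436.0], [355.0, 436.0]]
0.005 [[283.0, 159.0], [360.0, 159.0], [291.0, 428.0], [354.0, 428.0]]
0.01 [[285.0, 159.0], [359.0, 159.0], [291.0, 421.0], [353.0, 421.0]]
0.02 [[287.0, 158.0], [357.0, 158.0], [293.0, 408.0], [352.0, 408.0]]
pos [ 0.6182 -0.2946  0.2267] yaw 1.784 d [-0.0005  0.0007  0.1868] turn 0.001 w 0.043 t 12.3 q6 -0.74
```

No slip to speak of. I'll lower it.

```bash
python3 nudge.py '[[0.03,0,0,0.035,0],[0.03,0,0,0.035,0],[0.03,0,0,0.035,0],[0.03,0,0,0.035,0],[0.03,0,0,0.025,0],[0.03,0,0,0.015,0],[0.03,0,0,0.004,0],[0.03,0,0,0.002,0],[0.03,0,0,0,0],[0.03,0,0,0,0]]'; python3 nudge.py '[[0.03,0,0,0.002,0],[0.03,0,0,0,0],[0.03,0,0,0,0]]'
```

```text
time: 13.18
tool_pos: [0.6194, -0.2955, 0.0428]
ee_rot: [3.139, 0.003, 1.783]
wrist_force: [0.7, 0.1, -1.8]
width: 0.0435
finger_force: 30.0
time: 13.43
tool_pos: [0.6185, -0.295, 0.0394]
ee_rot: [3.14, 0.001, 1.783]
wrist_force: [0.2, 1.1, -1.9]
width: 0.0437
finger_force: 30.0
```

```bash
python3 nudge.py '[[0.03,0,0,0.0015,0],[0.03,0,0,0.0015,0],[0.03,0,0,0,0],[0.03,0,0,0,0],[0.03,0,0,0,0]]'
```

```text
time: 13.85
tool_pos: [0.6186, -0.295, 0.0373]
ee_rot: [3.14, 0.001, 1.783]
wrist_force: [-1.3, 1.3, 5.5]
width: 0.0435
finger_force: 30.0
```

```bash
python3 nudge.py '[[0.08,0,0,0,0],[0.08,0,0,0,0],[0.08,0,0,0,0],[0.08,0,0,0,0],[0.08,0,0,0,0],[0.08,0,0,-0.03,0],[0.08,0,0,-0.04,0],[0.08,0,0,-0.04,0],[0.08,0,0,-0.04,0],[0.08,0,0,-0.04,0],[0.08,0,0,0,0]]'
python3 - <<'E'
from geo import *
delta(P(0,.219,.22),.303)
s=snap("wrist","w6"); snap("top","t6")
E
```

```text
time: 14.77
tool_pos: [0.6212, -0.2964, 0.2374]
ee_rot: [3.128, 0.013, 1.783]
wrist_force: [-0.4, -0.5, 2.0]
width: 0.0799
finger_force: 0.0
pos [ 0.6212 -0.2964  0.2374] yaw 1.783 d [ 0.5284 -0.0996  0.0094] turn 1.48 w 0.08 t 14.8 q6 -0.74
```

View pics/w6.png

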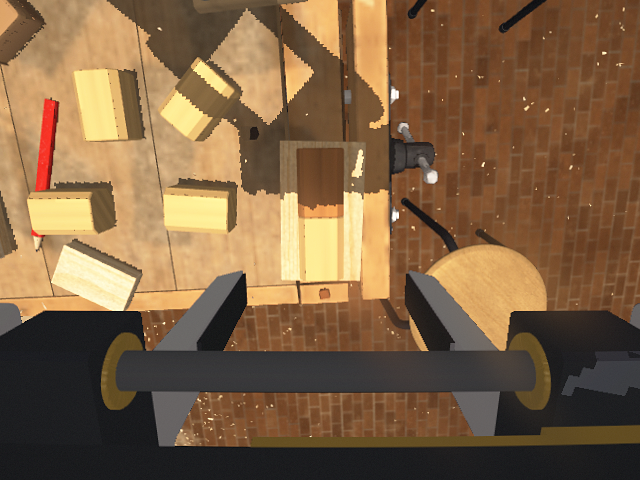

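The bar lies centred on the board and all four blanks are still in place. I'll check the blank estimates against this view and go to the stop fin.

```bash
cat >> geo.py <<'E'
BL=dict(A=(.4777,-.2092,-2.11),B=(.4954,-.317,3.10),C=(.3919,-.2344,-1.31),D=(.3617,-.3466,3.34-6.28))
E
python3 - <<'E'
from geo import *
for n,(x,y,a) in BL.items():
    u=np.array([np.cos(a),np.sin(a)]);v=np.array([-u[1],u[0]]);c=np.array([x+.0025,y+.002])
    print(n,proj("w6",[np.r_[c+i*.032*u+j*.0155*v,.044] for i,j in((1,1),(1,-1),(-1,-1),(-1,1))]).round().tolist())
E
python3 nudge.py '[[0.08,0.029,-0.0055,0,0],[0.08,0.029,-0.0055,0,0],[0.08,0.029,-0.0055,0,0],[0.08,0.029,-0.0055,0,0],[0.08,0.029,-0.0055,0,0],[0.08,0.029,-0.0055,0,0],[0.08,0.029,-0.0055,0,0],[0.08,0.029,-0.0055,0,0],[0.08,0.029,-0.0055,0,0],[0.08,0.029,-0.0055,0,0],[0.08,0.029,-0.0055,0,0],[0.08,0.029,-0.0055,0,0],[0.08,0.029,-0.0055,0,0],[0.08,0.029,-0.0055,0,0],[0.08,0.029,-0.0055,0,0],[0.08,0.029,-0.0055,0,0],[0.08,0.029,-0.0055,0,0],[0.08,0.029,-0.0055,0,0]]' |head -3
python3 nudge.py '[[0.08,0,0,0,0.123],[0.08,0,0,0,0.123],[0.08,0,0,0,0.123],[0.08,0,0,0,0.123],[0.08,0,0,0,0.123],[0.08,0,0,0,0.123],[0.08,0,0,0,0.123],[0.08,0,0,0,0.123],[0.08,0,0,0,0.123],[0.08,0,0,0,0.123],[0.08,0,0,0,0.123],[0.08,0,0,0,0.127],[0.08,0,0,0,0]]' |head -3
python3 - <<'E'
from geo import *
delta(P(0,.219,.125),.303)
snap("wrist","w7",(100,100,600,475),1.6)
print(proj("w7",[P(0,.219,.157),P(0,.185,.1),P(.025,.1,.069),P(-.025,.1,.069)]).round())
E
```

```text
A [[184.0, 131.0], [158.0, 108.0], [201.0, 53.0], [227.0, 78.0]]
B [[162.0, 216.0], [167.0, 186.0], [231.0, 202.0], [225.0, 232.0]]
C [[120.0, 136.0], [88.0, 137.0], [75.0, 66.0], [108.0, 63.0]]
D [[31.0, 226.0], [26.0, 195.0], [89.0, 195.0], [94.0, 226.0]]
time: 16.37
tool_pos: [0.4094, 0.1955, 0.2225]
ee_rot: [-3.137, 0.001, 1.783]
time: 17.45
tool_pos: [0.4102, 0.1943, 0.2225]
ee_rot: [3.141, 0.005, 0.303]
pos [0.4102 0.1943 0.2225] yaw 0.303 d [ 0.0042 -0.0038  0.0975] turn 0.0 w 0.08 t 17.4 q6 1.58
[[319. 250.]
 [362. 232.]
 [455. 196.]
 [451. 251.]]
```

View pics/w7.png

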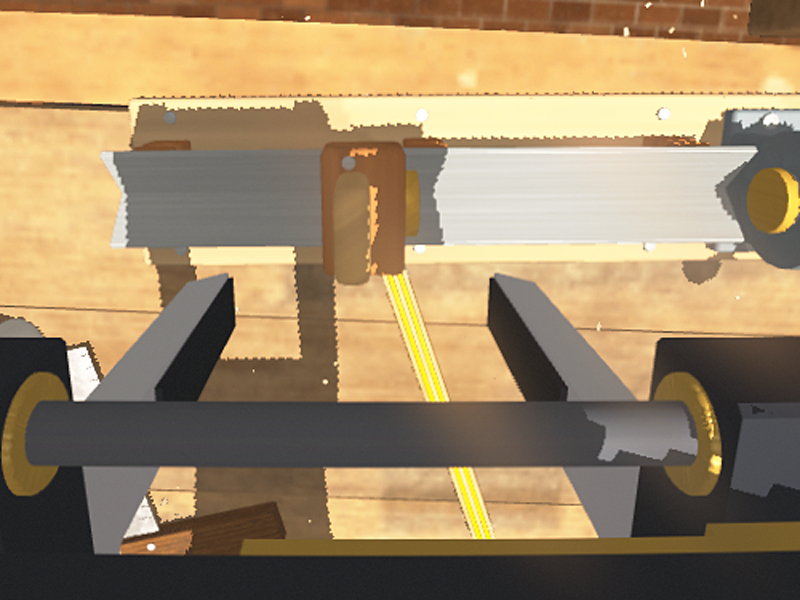

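The fin top is at (319,242) in full-picture pixels, which matches the prediction along y. I'll pinch it and slide the stop back.

```bash
python3 - <<'E'
from geo import *
for q in [(773,200),(420,200),(405,175)]: print(inv(pix("w7",np.array(q)/1.6+100,.0825)[0]))
E
python3 nudge.py '[[0.06,0.0042,-0.0038,0.02,0],[0.06,0,0,0.035,0],[0.06,0,0,0.025,0],[0.06,0,0,0.017,0],[0.06,0,0,0,0],[0.005,0,0,0,0],[0.005,0,0,0,0],[0.005,0,0,0,0],[0.005,0,0,0,0],[0.005,0,0,0,0],[0.005,0,0,0,0],[0.005,0,0,0,0],[0.005,0,0,0,0],[0.005,0,0,0,0]]'
python3 - <<'E'
from geo import *
o=robot.get_obs(); print(inv(o["tool_pos"]))
E
```

```text
(np.float64(0.002092438071055995), np.float64(-0.010275976891892167))
(np.float64(0.0019225135342541902), np.float64(0.1826659542428127))
(np.float64(0.015506056021712344), np.float64(0.19098066839945083))
time: 18.67
tool_pos: [0.4144, 0.1997, 0.1289]
ee_rot: [3.142, -0.001, 0.306]
wrist_force: [0.2, 0.1, 1.9]
width: 0.0158
finger_force: 30.0
(np.float64(0.0019230401208033612), np.float64(0.21913375679106067))
```

```bash
python3 nudge.py '[[0.005,0,-0.012,0,0],[0.005,0,-0.013,0,0],[0.005,0,-0.013,0,0],[0.005,0,-0.013,0,0],[0.005,0,-0.013,0,0],[0.005,0,-0.013,0,0],[0.005,0,-0.013,0,0],[0.005,0,-0.013,0,0],[0.005,0,0,0,0],[0.005,0,0,0,0]]'
python3 - <<'E'
from geo import *
o=robot.get_obs(); print(inv(o["tool_pos"]))
E
python3 nudge.py '[[0.06,0,0,0,0],[0.06,0,0,0,0],[0.06,0,0,0,0],[0.06,0,0,-0.03,0],[0.06,0,0,-0.04,0],[0.06,0,0,-0.04,0],[0.06,0,0,-0.04,0],[0.06,0,0,0,0]]'
python3 - <<'E'
from geo import *
x,y,a=BL["A"]; delta([x+.0025,y+.002,.2],a)
E
```

```text
time: 19.5
tool_pos: [0.3838, 0.2945, 0.1288]
ee_rot: [3.134, 0.001, 0.304]
wrist_force: [1.3, -10.7, 4.8]
width: 0.0157
finger_force: 30.0
(np.float64(0.0010076442488741455), np.float64(0.31879405533107324))
time: 20.17
tool_pos: [0.3859, 0.2998, 0.288]
ee_rot: [-3.137, -0.016, 0.306]
wrist_force: [0.2, -0.5, 0.8]
width: 0.0603
finger_force: 0.0
pos [0.3859 0.2998 0.288 ] yaw 0.306 d [-0.064   0.5122  0.0848] turn -0.726 w 0.06 t 20.2 q6 1.81
```

```bash
python3 nudge.py '[[0.094,-0.0032,0.0256,0,0],[0.094,-0.0032,0.0256,0,0],[0.094,-0.0032,0.0256,0,0],[0.094,-0.0032,0.0256,0,0],[0.094,-0.0032,0.0256,0,0],[0.094,-0.0032,0.0256,0,0],[0.094,-0.0032,0.0256,0,0],[0.094,-0.0032,0.0256,0,0],[0.094,-0.0032,0.0256,0,0],[0.094,-0.0032,0.0256,0,0],[0.094,-0.0032,0.0256,0,0],[0.094,-0.0032,0.0256,0,0],[0.094,-0.0032,0.0256,0,0],[0.094,-0.0032,0.0256,0,0],[0.094,-0.0032,0.0256,0,0],[0.094,-0.0032,0.0256,0,0],[0.094,-0.0032,0.0256,0,0],[0.094,-0.0032,0.0256,0,0],[0.094,-0.0032,0.0256,0,0],[0.094,-0.0032,0.0256,0,0]]' |head -2
python3 nudge.py '[[0.094,0,0,0.04,-0.121],[0.094,0,0,0.04,-0.121],[0.094,0,0,0,-0.121],[0.094,0,0,0,-0.121],[0.094,0,0,0,-0.121],[0.094,0,0,0,-0.121],[0.094,0,0,0,0],[0.094,0,0,0,0]]' |head -3
python3 - <<'E'
from geo import *
x,y,a=BL["A"]; delta([x+.0025,y+.002,.016],a)
snap("wrist","w8",(60,60,560,435),1.6)
for n,(x,y,a) in BL.items():
    print(n,((proj("w8",[[x+.0025,y+.002,.044]])-60)*1.6).round())
E
```

```text
time: 21.83
tool_pos: [0.4763, -0.2109, 0.278]
time: 22.5
tool_pos: [0.4762, -0.2096, 0.1981]
ee_rot: [-3.141, -0.0, 1.028]
pos [ 0.4762 -0.2096  0.1981] yaw 1.028 d [0.0041 0.0022 0.1821] turn -0.003 w 0.094 t 22.5 q6 0.02
A [[426. 262.]]
B [[545. 399.]]
C [[323. 372.]]
D [[381. 537.]]
```

View pics/w8.png

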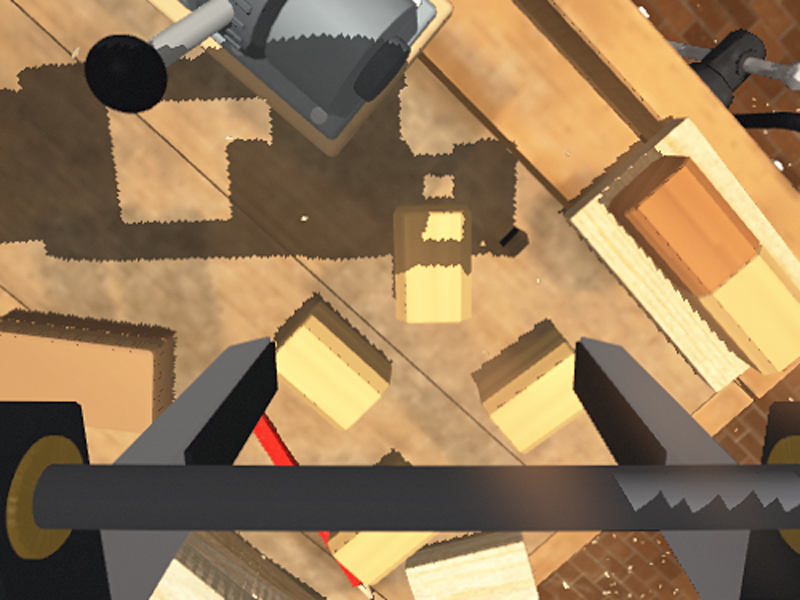

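The blanks sit within about 3 mm of the estimates; A's top is at (434,266) in the crop against a predicted (426,262). I'll descend on A and grip.

```bash
python3 nudge.py '[[0.094,0.004,0.004,0.02,0],[0.094,0,0,0.04,0],[0.094,0,0,0.04,0],[0.094,0,0,0.04,0],[0.094,0,0,0.025,0],[0.094,0,0,0.015,0],[0.094,0,0,0.002,0],[0.03,0,0,0,0],[0.03,0,0,0,0],[0.03,0,0,0,0],[0.03,0,0,0,0],[0.03,0,0,0,0],[0.03,0,0,0,0],[0.03,0,0,0,0],[0.03,0,0,0,0],[0.03,0,0,0,0],[0.03,0,0,0,0],[0.03,0,0,0,0]]'
python3 nudge.py '[[0.03,0,0,-0.02,0],[0.03,0,0,-0.04,0],[0.03,0,0,-0.04,0],[0.03,0,0,-0.04,0],[0.03,0,0,-0.04,0],[0.03,0,0,0,0]]'
python3 - <<'E'
from geo import *
delta(P(0,.034,.2),1.872)
E
```

```text
time: 24.05
tool_pos: [0.4817, -0.2085, 0.0167]
ee_rot: [3.141, 0.0, 1.031]
wrist_force: [0.8, 0.5, 1.9]
width: 0.0437
finger_force: 29.9
time: 24.55
tool_pos: [0.4853, -0.2105, 0.2064]
ee_rot: [3.124, -0.0, 1.031]
wrist_force: [1.5, -0.9, -0.2]
width: 0.0441
finger_force: 29.9
pos [ 0.4853 -0.2105  0.2064] yaw 1.031 d [ 0.1908 -0.1347  0.0042] turn -0.841 w 0.044 t 24.6 q6 0.02
```

```bash
python3 nudge.py '[[0.03,0.0212,-0.015,0,0],[0.03,0.0212,-0.015,0,0],[0.03,0.0212,-0.015,0,0],[0.03,0.0212,-0.015,0,0],[0.03,0.0212,-0.015,0,0],[0.03,0.0212,-0.015,0,0],[0.03,0.0212,-0.015,0,0],[0.03,0.0212,-0.015,0,0],[0.03,0.0212,-0.015,0,0],[0.03,0,0,0,-0.12],[0.03,0,0,0,-0.12],[0.03,0,0,0,-0.12],[0.03,0,0,0,-0.12],[0.03,0,0,0,-0.12],[0.03,0,0,0,-0.12],[0.03,0,0,0,-0.12],[0.03,0,0,0,0],[0.03,0,0,0,0]]'
python3 - <<'E'
from geo import *
delta(P(0,.034,.079),1.872)
E
```

```text
time: 26.05
tool_pos: [0.4635, 0.0247, 0.1959]
ee_rot: [-3.141, -0.0, 1.868]
wrist_force: [-0.3, 0.8, -0.8]
width: 0.0442
finger_force: 29.9
pos [0.4635 0.0247 0.1959] yaw 1.868 d [-0.0034  0.0035  0.1169] turn -0.004 w 0.044 t 26.1 q6 -0.37
```

```bash
python3 nudge.py '[[0.03,-0.0034,0.0035,0,-0.004],[0.03,0,0,0.035,0],[0.03,0,0,0.035,0],[0.03,0,0,0.025,0],[0.03,0,0,0.015,0],[0.03,0,0,0.006,0],[0.03,0,0,0.001,0],[0.03,0,0,0.001,0],[0.03,0,0,0,0],[0.03,0,0,0,0]]'
```

```text
time: 26.88
tool_pos: [0.4688, 0.0223, 0.0796]
ee_rot: [3.14, 0.001, 1.875]
wrist_force: [-0.5, 0.5, -0.4]
width: 0.0438
finger_force: 30.0
```

```bash
python3 nudge.py '[[0.03,0,0,0.001,0],[0.03,0,0,0.001,0],[0.03,0,0,0,0],[0.03,0,0,0,0],[0.03,0,0,0,0],[0.06,0,0,0,0],[0.06,0,0,0,0],[0.06,0,0,0,0],[0.06,0,0,0,0],[0.06,0,0,0,0],[0.06,0,0,-0.02,0],[0.06,0,0,-0.04,0],[0.06,0,0,-0.04,0],[0.06,0,0,-0.04,0],[0.06,0,0,0,0],[0.06,0,0,0,0]]'
python3 - <<'E'
from geo import *
snap("top","t9")
snap("wrist","w9",(120,80,620,455),1.6)
x,y,a=BL["C"]; delta([x+.0035,y+.003,.2],a)
E
```

```text
time: 28.22
tool_pos: [0.4698, 0.0223, 0.2197]
ee_rot: [3.135, 0.003, 1.875]
wrist_force: [1.1, -0.0, -1.1]
width: 0.06
finger_force: 0.0
pos [0.4676 0.0225 0.2154] yaw 1.875 d [-0.2206 -0.145   0.0155] turn 0.044 w 0.06 t 28.3 q6 -0.38
```

View pics/w9.png

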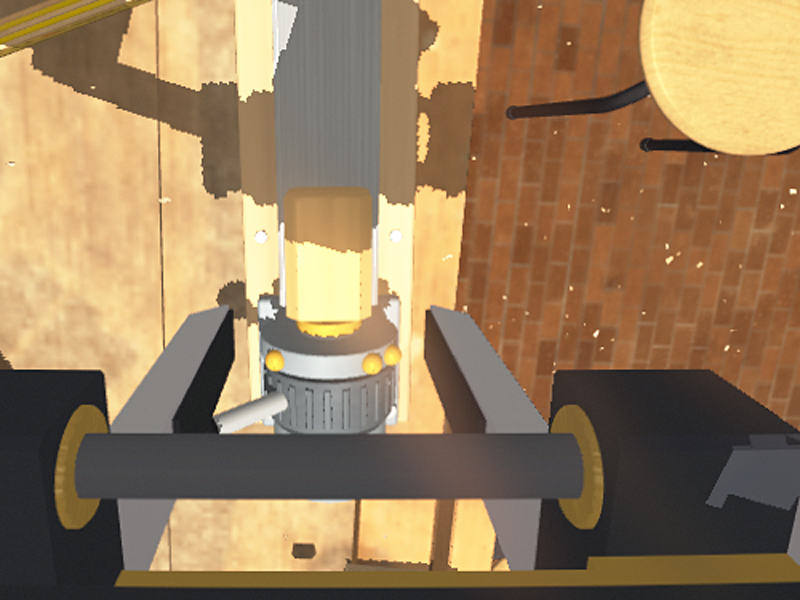

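The blank lies true in the trough against the nose, and the collar is still open. I'll track the remaining blanks by template matching.

```bash
cat >> geo.py <<'E'
C1c=dict(A=(354,349),B=(512,328),C=(388,478),D=(552,527))
def track(f,names):
    a=cam("top0")["color"]; b=cam(f)["color"]
    for n in names:
        u,v=np.round(C1(C1c[n])).astype(int); T=a[v-15:v+16,u-15:u+16]; W=b[v-45:v+46,u-45:u+46]
        m=cv2.matchTemplate(W,T,cv2.TM_CCOEFF_NORMED); _,s,_,l=cv2.minMaxLoc(m); print(n,"score",round(s,2),"shift px",l[0]-30,l[1]-30,"at0",round(float(m[30,30]),2))
E
python3 - <<'E'
from geo import *
track("t6","ABCD"); track("t9","BCD")
E
```

```text
A score 0.56 shift px -23 -10 at0 0.17
B score 0.47 shift px -5 -26 at0 0.13
C score 0.52 shift px -24 25 at0 0.36
D score 0.98 shift px 0 0 at0 0.98
B score 1.0 shift px 0 0 at0 1.0
C score 1.0 shift px 0 0 at0 1.0
D score 1.0 shift px 0 0 at0 1.0
```

```bash
python3 nudge.py '[[0.094,-0.0221,-0.0145,0,0],[0.094,-0.0221,-0.0145,0,0],[0.094,-0.0221,-0.0145,0,0],[0.094,-0.0221,-0.0145,0,0],[0.094,-0.0221,-0.0145,0,0],[0.094,-0.0221,-0.0145,0,0],[0.094,-0.0221,-0.0145,0,0],[0.094,-0.0221,-0.0145,0,0],[0.094,-0.0221,-0.0145,0,0],[0.094,-0.0221,-0.0145,0,0],[0.094,0,0,0.02,0.044],[0.094,0,0,0,0],[0.094,0,0,0,0]]' | head -2
python3 - <<'E'
from geo import *
x,y,a=BL["C"]; delta([x+.0035,y+.002,.0165],a)
E
```

```text
time: 29.4
tool_pos: [0.3944, -0.2308, 0.1933]
pos [ 0.3944 -0.2308  0.1933] yaw 1.831 d [-0.0028  0.0012  0.1768] turn -0.0 w 0.094 t 29.4 q6 -0.91
```

```bash
python3 nudge.py '[[0.094,-0.0028,0.0012,0.02,0],[0.094,0,0,0.04,0],[0.094,0,0,0.04,0],[0.094,0,0,0.04,0],[0.094,0,0,0.025,0],[0.094,0,0,0.011,0],[0.094,0,0,0,0],[0.03,0,0,0,0],[0.03,0,0,0,0],[0.03,0,0,0,0],[0.03,0,0,0,0],[0.03,0,0,0,0],[0.03,0,0,0,0],[0.03,0,0,0,0],[0.03,0,0,0,0],[0.03,0,0,0,0],[0.03,0,0,0,0],[0.03,0,0,0,0]]'
python3 nudge.py '[[0.03,0,0,-0.02,0],[0.03,0,0,-0.04,0],[0.03,0,0,-0.04,0],[0.03,0,0,-0.04,0],[0.03,0,0,-0.04,0],[0.03,0,0,0,0]]'
python3 - <<'E'
from geo import *
delta(P(0,.102,.2),1.872)
E
```

```text
time: 30.9
tool_pos: [0.3978, -0.2344, 0.0207]
ee_rot: [-3.141, 0.0, 1.831]
wrist_force: [-1.7, -0.6, 2.1]
width: 0.0435
finger_force: 30.0
time: 31.4
tool_pos: [0.4015, -0.2366, 0.2098]
ee_rot: [3.131, 0.013, 1.831]
wrist_force: [0.8, -0.0, 0.0]
width: 0.0435
finger_force: 30.0
pos [ 0.4015 -0.2366  0.2098] yaw 1.831 d [0.3013 0.1278 0.0072] turn -0.041 w 0.043 t 31.4 q6 -0.92
```

```bash
python3 - <<'E'
from geo import *
for q in [(328,188),(330,322)]: print(inv(pix("w9",np.array(q)/1.6+[120,80],.1045)[0]))
E
python3 nudge.py '[[0.03,0.0215,0.0091,0,0],[0.03,0.0215,0.0091,0,0],[0.03,0.0215,0.0091,0,0],[0.03,0.0215,0.0091,0,0],[0.03,0.0215,0.0091,0,0],[0.03,0.0215,0.0091,0,0],[0.03,0.0215,0.0091,0,0],[0.03,0.0215,0.0091,0,0],[0.03,0.0215,0.0091,0,0],[0.03,0.0215,0.0091,0,0],[0.03,0.0215,0.0091,0,0],[0.03,0.0215,0.0091,0,0],[0.03,0.0215,0.0091,0,0],[0.03,0.0215,0.0091,0,0],[0.03,0,0,0,-0.041],[0.03,0,0,0,0],[0.03,0,0,0,0]]'
python3 - <<'E'
from geo import *
snap("wrist","w10"); delta(P(0,.102,.083),1.872)
E
```

```text
(np.float64(0.001965321868469056), np.float64(0.06522078244501105))
(np.float64(0.003056269330902192), np.float64(-0.003207902210881613))
time: 32.82
tool_pos: [0.4432, 0.0896, 0.1995]
ee_rot: [-3.14, -0.0, 1.872]
wrist_force: [0.1, 0.6, -0.4]
width: 0.0434
finger_force: 30.0
pos [0.4433 0.0892 0.1997] yaw 1.871 d [-0.0031  0.0036  0.1167] turn -0.001 w 0.043 t 32.9 q6 -0.23
```

```bash
python3 nudge.py '[[0.03,-0.0012,0.0034,0,0],[0.03,0,0,0.035,0],[0.03,0,0,0.035,0],[0.03,0,0,0.025,0],[0.03,0,0,0.015,0],[0.03,0,0,0.006,0],[0.03,0,0,0.001,0],[0.03,0,0,0.001,0],[0.03,0,0,0,0],[0.03,0,0,0,0]]'
```

```text
time: 33.7
tool_pos: [0.4479, 0.0892, 0.0836]
ee_rot: [3.14, 0.001, 1.872]
wrist_force: [-0.5, -0.6, -0.6]
width: 0.044
finger_force: 30.0
```

```bash
python3 nudge.py '[[0.03,0,0,0.001,0],[0.03,0,0,0.001,0],[0.03,0,0,0,0],[0.03,0,0,0,0],[0.03,0,0,0,0],[0.06,0,0,0,0],[0.06,0,0,0,0],[0.06,0,0,0,0],[0.06,0,0,0,0],[0.06,0,0,0,0],[0.06,0,0,-0.02,0],[0.06,0,0,-0.04,0],[0.06,0,0,-0.04,0],[0.06,0,0,-0.04,0],[0.06,0,0,0,0],[0.06,0,0,0,0]]' | head -4
python3 - <<'E'
from geo import *
snap("top","t11"); snap("wrist","w11"); track("t11","BD")
x,y,a=BL["D"]; delta([x+.0035,y+.001,.22],a)
x,y,a=BL["B"]; delta([x+.0025,y+.001,.22],3.27)
E
```

```text
time: 35.03
tool_pos: [0.4488, 0.0894, 0.2236]
ee_rot: [3.135, 0.002, 1.872]
wrist_force: [0.0, 0.3, -0.8]
B score 1.0 shift px 0 0 at0 1.0
D score 1.0 shift px 0 0 at0 1.0
pos [0.4467 0.0892 0.2194] yaw 1.872 d [-0.391  -0.2069 -0.0004] turn -1.471 w 0.06 t 35.1 q6 -0.23
pos [0.4467 0.0892 0.2194] yaw 1.872 d [-0.4022 -0.0714 -0.0006] turn -1.398 w 0.06 t 35.1 q6 -0.23
```

```bash
python3 nudge.py '[[0.056,0,0,0,0.12],[0.056,0,0,0,0.12],[0.056,0,0,0,0.12],[0.056,0,0,0,0.12],[0.056,0,0,0,0.12],[0.056,0,0,0,0.12],[0.056,0,0,0,0.12],[0.056,0,0,0,0.12],[0.056,0,0,0,0.12],[0.056,0,0,0,0.12],[0.056,0,0,0,0.12],[0.056,0,0,0,0.12],[0.056,0,0,0,0.12],[0.056,0,0,0,0.11],[0.056,0,0,0,0]]' | head -2
python3 - <<'E'
from geo import *
x,y,a=BL["D"]; delta([x+.0045-.05,y+.003-.01,.2],a)
E
```

```text
time: 36.38
tool_pos: [0.4459, 0.0891, 0.2177]
pos [0.4459 0.0891 0.2177] yaw 0.2 d [-0.2151  0.4081  0.0186] turn -0.001 w 0.056 t 36.4 q6 1.44
```

```bash
python3 nudge.py '[[0.056,-0.0127,0.024,0,0],[0.056,-0.0127,0.024,0,0],[0.056,-0.0127,0.024,0,0],[0.056,-0.0127,0.024,0,0],[0.056,-0.0127,0.024,0,0],[0.056,-0.0127,0.024,0,0],[0.056,-0.0127,0.024,0,0],[0.056,-0.0127,0.024,0,0],[0.056,-0.0127,0.024,0,0],[0.056,-0.0127,0.024,0,0],[0.056,-0.0127,0.024,0,0],[0.056,-0.0127,0.024,0,0],[0.056,-0.0127,0.024,0,0],[0.056,-0.0127,0.024,0,0],[0.056,-0.0127,0.024,0,0],[0.056,-0.0127,0.024,0,0],[0.056,-0.0127,0.024,0,0],[0.056,0,0,0.01,0],[0.056,0,0,0,0],[0.056,0,0,0,0]]' | head -2
python3 - <<'E'
from geo import *
snap("wrist","w12",(150,80,550,380),2)
x,y,a=BL["D"]; delta([x+.0045,y+.003,.0185],a)
print(((proj("w12",[[x+.0045,y+.003,.044]])-[150,80])*2).round())
E
```

```text
time: 38.05
tool_pos: [0.317, -0.3525, 0.2083]
pos [ 0.3174 -0.3525  0.2092] yaw 0.204 d [0.0497 0.0017 0.1907] turn 0.002 w 0.056 t 38.1 q6 0.41
[[354. 184.]]
```

View pics/w12.png

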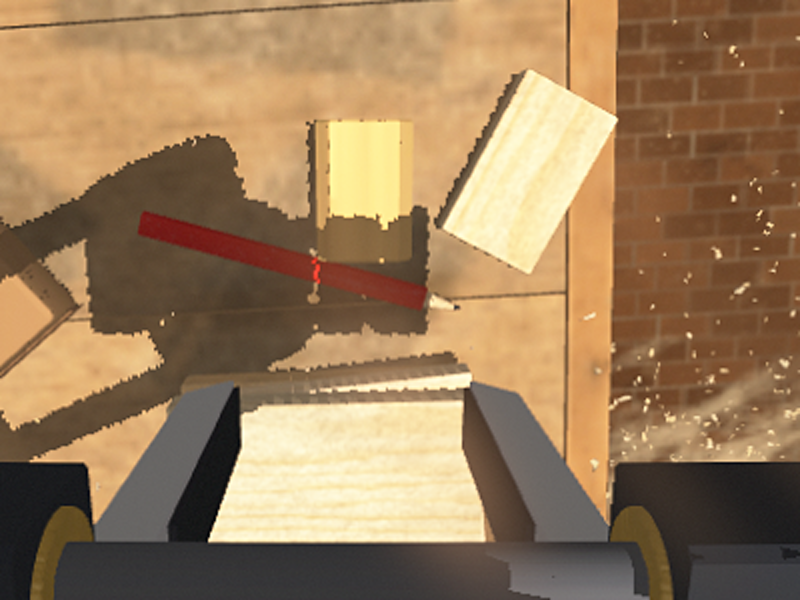

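D's top flat spans x 330–402 and y 121–262 in the crop, axis-aligned with the tool. The nearest distractor corner is at (440,228). I'll grip D 10 mm toward its far end for clearance.

Run:
```python
from geo import *
p=pix("w12",np.array((366,191))/2+[150,80],.044)[0]; print(p)
g=p+.010*np.array([np.cos(.204),np.sin(.204),0]); delta([g[0],g[1],.0175],.204)
```

```text
[ 0.36406312 -0.34944989  0.044     ]
pos [ 0.3174 -0.3525  0.2092] yaw 0.204 d [0.0564 0.007  0.1917] turn 0.0 w 0.056 t 38.1 q6 0.41
```

```bash
python3 nudge.py '[[0.057,0.028,0.0025,0,0],[0.057,0.0284,0.0025,0,0],[0.057,0,0,0.04,0],[0.057,0,0,0.04,0],[0.057,0,0,0.04,0],[0.057,0,0,0.03,0],[0.057,0,0,0,0]]'
```

```text
time: 38.68
tool_pos: [0.3706, -0.3417, 0.0532]
ee_rot: [-3.129, 0.007, 0.205]
wrist_force: [-1.4, 0.2, -0.1]
width: 0.0572
finger_force: 0.0
```

```bash
python3 nudge.py '[[0.057,0,0,0.015,0],[0.057,0,0,0.015,0],[0.057,0,0,0.010,0],[0.057,0,0,0,0],[0.03,0,0,0,0],[0.03,0,0,0,0],[0.03,0,0,0,0],[0.03,0,0,0,0],[0.03,0,0,0,0],[0.03,0,0,0,0],[0.03,0,0,0,0],[0.03,0,0,0,0]]'; python3 nudge.py '[[0.03,0,0,-0.02,0],[0.03,0,0,-0.04,0],[0.03,0,0,-0.04,0],[0.03,0,0,-0.04,0],[0.03,0,0,-0.04,0],[0.03,0,0,0,0]]'
python3 - <<'E'
from geo import *
delta(P(0,.182,.2),1.872)
E
```

```text
time: 39.68
tool_pos: [0.3747, -0.3481, 0.0222]
ee_rot: [3.139, -0.002, 0.202]
wrist_force: [0.2, 2.2, 5.7]
width: 0.0437
finger_force: 30.0
time: 40.18
tool_pos: [0.3765, -0.3507, 0.2105]
ee_rot: [3.126, -0.008, 0.202]
wrist_force: [0.6, -0.3, 0.4]
width: 0.0438
finger_force: 30.0
pos [ 0.3765 -0.3507  0.2105] yaw 0.202 d [ 0.1494 -0.4946  0.0041] turn 1.472 w 0.044 t 40.2 q6 0.51
```

```bash
python3 nudge.py '[[0.03,0.0075,-0.0247,0,0],[0.03,0.0075,-0.0247,0,0],[0.03,0.0075,-0.0247,0,0],[0.03,0.0075,-0.0247,0,0],[0.03,0.0075,-0.0247,0,0],[0.03,0.0075,-0.0247,0,0],[0.03,0.0075,-0.0247,0,0],[0.03,0.0075,-0.0247,0,0],[0.03,0.0075,-0.0247,0,0],[0.03,0.0075,-0.0247,0,0],[0.03,0.0075,-0.0247,0,0],[0.03,0.0075,-0.0247,0,0],[0.03,0.0075,-0.0247,0,0],[0.03,0.0075,-0.0247,0,0],[0.03,0.0075,-0.0247,0,0],[0.03,0.0075,-0.0247,0,0],[0.03,0.0075,-0.0247,0,0],[0.03,0.0075,-0.0247,0,0],[0.03,0.0075,-0.0247,0,0],[0.03,0.0075,-0.0247,0,0]]' | head -2
python3 nudge.py '[[0.03,0,0,0,-0.12],[0.03,0,0,0,-0.12],[0.03,0,0,0,-0.12],[0.03,0,0,0,-0.12],[0.03,0,0,0,-0.12],[0.03,0,0,0,-0.12],[0.03,0,0,0,-0.12],[0.03,0,0,0,-0.12],[0.03,0,0,0,-0.12],[0.03,0,0,0,-0.12],[0.03,0,0,0,-0.12],[0.03,0,0,0,-0.12],[0.03,0,0,0,-0.12],[0.03,0,0,0,-0.11],[0.03,0,0,0,0],[0.03,0,0,0,0]]'
python3 - <<'E'
from geo import *
delta(P(0,.182,.085),1.872)
snap("wrist","w13")
# row profile across held blank / row ends along fold direction
g=cv2.cvtColor(cam("w13")["color"],cv2.COLOR_BGR2GRAY).astype(float)
c=g[:,316:330].mean(1); d=np.abs(np.gradient(cv2.GaussianBlur(c[:,None],(1,5),0)[:,0])); print([(int(i),round(d[i])) for i in range(2,478) if d[i]>6 and d[i]==d[max(0,i-4):i+5].max()])
o=robot.get_obs();R=Ro.from_euler('xyz',o["ee_rot"]).as_matrix()
for off in (0,-.01): print(proj("w13",np.array([[.032+off,0,-.0218],[-.032+off,0,-.0218]])@R.T+o["tool_pos"]).round())
E
```

```text
time: 41.85
tool_pos: [0.4213, 0.1678, 0.2]
time: 43.18
tool_pos: [0.4214, 0.1666, 0.2]
ee_rot: [-3.141, 0.0, 1.869]
wrist_force: [0.2, -0.1, -1.1]
width: 0.044
finger_force: 30.0
pos [0.4214 0.1666 0.2   ] yaw 1.869 d [-0.0034  0.0014  0.115 ] turn -0.003 w 0.044 t 43.2 q6 -0.05
[(11, 8), (40, 18), (93, 13), (103, 6), (339, 26), (351, 58), (392, 53), (437, 46), (447, 20)]
[[322. 235.]
 [322. 368.]]
[[322. 257.]
 [322. 387.]]
```

```bash
python3 nudge.py '[[0.03,0.0016,0.0014,0,-0.003],[0.03,0,0,0.035,0],[0.03,0,0,0.035,0],[0.03,0,0,0.025,0],[0.03,0,0,0.015,0],[0.03,0,0,0.004,0],[0.03,0,0,0.001,0],[0.03,0,0,0.001,0],[0.03,0,0,0,0],[0.03,0,0,0,0]]'
```

```text
time: 44.07
tool_pos: [0.4232, 0.1689, 0.0857]
ee_rot: [3.139, 0.0, 1.875]
wrist_force: [0.4, -0.9, -0.1]
width: 0.0438
finger_force: 30.0
```

```bash
python3 nudge.py '[[0.03,0,0,0.001,0],[0.03,0,0,0.001,0],[0.03,0,0,0.001,0],[0.03,0,0,0,0],[0.03,0,0,0,0],[0.03,0,0,0,0]]'; python3 nudge.py '[[0.06,0,0,0,0],[0.06,0,0,0,0],[0.06,0,0,0,0],[0.06,0,0,0,0],[0.06,0,0,0,0],[0.06,0,0,-0.02,0],[0.06,0,0,-0.04,0],[0.06,0,0,-0.04,0],[0.06,0,0,-0.04,0],[0.06,0,0,0,0],[0.06,0,0,0,0]]' | head -4
python3 - <<'E'
from geo import *
snap("top","t14"); snap("wrist","w14"); track("t14","B")
print(inv((.4232,.1689)))
g=cv2.cvtColor(cam("w14")["color"],cv2.COLOR_BGR2GRAY)
# edges along fold line on plane z=.1045
t=np.arange(-.02,.32,.001); 
for f in("t14",):
    im=cv2.cvtColor(cam(f)["color"],cv2.COLOR_BGR2HSV); q=proj(f,[P(-.003,s,.1045) for s in t]).round().astype(int)
    print([(round(float(s),3),*map(int,im[v,u])) for s,(u,v) in zip(t[::5],q[::5])])
E
```

```text
time: 44.57
tool_pos: [0.423, 0.1687, 0.0845]
ee_rot: [3.139, 0.0, 1.875]
wrist_force: [-4.3, -2.4, 10.3]
width: 0.0437
finger_force: 30.0
time: 45.48
tool_pos: [0.424, 0.1691, 0.2245]
ee_rot: [3.135, 0.0, 1.875]
wrist_force: [1.4, -0.4, -0.6]
B score 1.0 shift px 0 0 at0 1.0
(np.float64(0.0011220502612087138), np.float64(0.18713472687668453))
[(-0.02, 68, 5, 220), (-0.015, 30, 10, 185), (-0.01, 19, 87, 209), (-0.005, 23, 124, 247), (0.0, 17, 100, 225), (0.005, 27, 58, 255), (0.01, 26, 59, 255), (0.015, 27, 57, 255), (0.02, 27, 61, 255), (0.025, 27, 54, 255), (0.03, 27, 60, 255), (0.035, 27, 57, 255), (0.04, 27, 60, 255), (0.045, 26, 62, 255), (0.05, 26, 62, 255), (0.055, 26, 58, 255), (0.06, 26, 61, 255), (0.065, 17, 88, 192), (0.07, 18, 27, 141), (0.075, 21, 88, 243), (0.08, 26, 59, 255), (0.085, 26, 59, 255), (0.09, 27, 56, 255), (0.095, 27, 60, 255), (0.1, 26, 58, 255), (0.105, 26, 60, 255), (0.11, 26, 61, 255), (0.115, 26, 61, 255), (0.12, 26, 59, 255), (0.125, 26, 64, 255), (0.13, 27, 61, 255), (0.135, 25, 66, 254), (0.14, 17, 90, 172), (0.145, 20, 98, 243), (0.15, 26, 61, 255), (0.155, 26, 62, 255), (0.16, 26, 63, 255), (0.165, 26, 62, 254), (0.17, 26, 64, 254), (0.175, 16, 104, 176), (0.18, 80, 31, 50), (0.185, 85, 67, 88), (0.19, 88, 76, 107), (0.195, 88, 69, 151), (0.2, 87, 71, 151), (0.205, 89, 72, 148), (0.21, 88, 79, 126), (0.215, 87, 84, 109), (0.22, 87, 78, 121), (0.225, 87, 86, 118), (0.23, 88, 81, 120), (0.235, 87, 85, 120), (0.24, 88, 79, 122), (0.245, 88, 82, 118), (0.25, 88, 82, 121), (0.255, 85, 83, 120), (0.26, 86, 87, 120), (0.265, 89, 77, 122), (0.27, 88, 77, 122), (0.275, 86, 84, 122), (0.28, 88, 83, 117), (0.285, 88, 77, 119), (0.29, 88, 81, 117), (0.295, 89, 79, 116), (0.3, 87, 78, 117), (0.305, 87, 83, 120), (0.31, 87, 77, 116), (0.315, 87, 77, 119)]
```

```bash
python3 nudge.py '[[0.09,0,0,0,0.12],[0.09,0,0,0,0.12],[0.09,0,0,0,0.12],[0.09,0,0,0,0.12],[0.09,0,0,0,0.12],[0.09,0,0,0,0.12],[0.09,0,0,0,0.12],[0.09,0,0,0,0.12],[0.09,0,0,0,0.12],[0.09,0,0,0,0.12],[0.09,0,0,0,0.12],[0.09,0,0,0,0.12],[0.09,0,0,0,0.12],[0.09,0,0,0,0.12],[0.09,0,0,0,0.067],[0.09,0,0,0,0]]' | head -2
python3 - <<'E'
from geo import *
x,y,a=BL["B"]; delta([x+.0045-.05,y+.002-.0065,.21],.128)
E
```

```text
time: 46.92
tool_pos: [0.4212, 0.1683, 0.2187]
pos [0.4212 0.1683 0.2187] yaw 0.127 d [-0.0336  0.4895  0.0092] turn -0.001 w 0.09 t 46.9 q6 1.7
```

```bash
python3 nudge.py '[[0.09,-0.0017,0.0245,0,0],[0.09,-0.0017,0.0245,0,0],[0.09,-0.0017,0.0245,0,0],[0.09,-0.0017,0.0245,0,0],[0.09,-0.0017,0.0245,0,0],[0.09,-0.0017,0.0245,0,0],[0.09,-0.0017,0.0245,0,0],[0.09,-0.0017,0.0245,0,0],[0.09,-0.0017,0.0245,0,0],[0.09,-0.0017,0.0245,0,0],[0.09,-0.0017,0.0245,0,0],[0.09,-0.0017,0.0245,0,0],[0.09,-0.0017,0.0245,0,0],[0.09,-0.0017,0.0245,0,0],[0.09,-0.0017,0.0245,0,0],[0.09,-0.0017,0.0245,0,0],[0.09,-0.0017,0.0245,0,0],[0.09,-0.0017,0.0245,0,0],[0.09,-0.0017,0.0245,0,0],[0.09,-0.0017,0.0245,0,0]]' | head -2
python3 nudge.py '[[0.09,0,0,0,0],[0.09,0,0,0,0]]' | head -2
python3 - <<'E'
from geo import *
snap("wrist","w15")
im=cam("w15")["color"]; x,y,a=BL["B"]; c=proj("w15",[[x+.0045,y+.002,.044]])[0].round(); print(c)
h=cv2.cvtColor(im,cv2.COLOR_BGR2HSV); u,v=c.astype(int); print(h[v,u])
m=cv2.inRange(h,(20,90,180),(32,255,255)); m=cv2.morphologyEx(m,cv2.MORPH_OPEN,np.ones((3,3)))
n,l,st,ce=cv2.connectedComponentsWithStats(m)
for i in range(1,n):
    if st[i,4]>300: print(st[i],ce[i].round(), cv2.minAreaRect(np.argwhere(l==i)[:,::-1].astype(np.float32)))
x,y,a=BL["B"]; delta([x+.0045,y+.002,.018],.128)
t=np.arange(.13,.30,.003)
snap("top","t15"); track("t15","B"); im=cv2.cvtColor(cam("t15")["color"],cv2.COLOR_BGR2HSV); q=proj("t15",[P(-.003,s,.1045) for s in t]).round().astype(int)
print([(round(float(s),3),*map(int,im[v,u])) for s,(u,v) in zip(t,q)])
E
```

```text
time: 48.58
tool_pos: [0.4506, -0.3224, 0.2193]
time: 48.75
tool_pos: [0.4505, -0.3219, 0.2191]
[325. 171.]
[ 25 102 254]
[ 318    0   80   40 2859] [356.  18.] ((357.5, 19.5), (39.0, 79.0), 90.0)
[ 311  140   40   57 1949] [330. 166.] ((330.5, 168.0), (56.0, 39.0), 90.0)
[ 70 173  66  23 446] [105. 186.] ((102.86074829101562, 186.75201416015625), (10.846848487854004, 67.71951293945312), 73.92642974853516)
[  0 190  56  21 542] [ 26. 200.] ((26.68549346923828, 198.31114196777344), (13.142740249633789, 56.851898193359375), 78.9964599609375)
pos [ 0.4507 -0.3211  0.2197] yaw 0.129 d [0.05   0.0009 0.2016] turn 0.001 w 0.09 t 48.8 q6 0.72
B score 0.54 shift px -2 -13 at0 0.37
[(0.13, 28, 48, 255), (0.133, 27, 50, 255), (0.136, 26, 59, 255), (0.139, 22, 86, 249), (0.142, 17, 104, 187), (0.145, 21, 90, 248), (0.148, 27, 55, 255), (0.151, 27, 52, 255), (0.154, 28, 50, 255), (0.157, 28, 49, 255), (0.16, 28, 51, 255), (0.163, 28, 50, 255), (0.166, 28, 49, 255), (0.169, 27, 55, 255), (0.172, 27, 53, 255), (0.175, 27, 51, 255), (0.178, 27, 52, 255), (0.181, 27, 55, 255), (0.184, 27, 53, 255), (0.187, 27, 53, 255), (0.19, 27, 53, 255), (0.193, 27, 56, 255), (0.196, 27, 54, 255), (0.199, 27, 55, 255), (0.202, 27, 56, 255), (0.205, 26, 60, 255), (0.208, 22, 69, 249), (0.211, 19, 39, 223), (0.214, 21, 17, 205), (0.217, 27, 14, 207), (0.22, 28, 16, 209), (0.223, 27, 14, 202), (0.226, 21, 17, 209), (0.229, 28, 15, 207), (0.232, 28, 17, 206), (0.235, 28, 16, 203), (0.238, 25, 15, 206), (0.241, 30, 15, 204), (0.244, 23, 15, 202), (0.247, 25, 16, 205), (0.25, 21, 17, 208), (0.253, 27, 14, 204), (0.256, 25, 16, 206), (0.259, 21, 17, 206), (0.262, 25, 16, 202), (0.265, 28, 16, 205), (0.268, 21, 17, 205), (0.271, 25, 15, 204), (0.274, 24, 19, 204), (0.277, 23, 17, 193), (0.28, 19, 58, 150), (0.283, 19, 125, 157), (0.286, 20, 129, 235), (0.289, 27, 100, 255), (0.292, 24, 114, 253), (0.295, 17, 135, 226), (0.298, 13, 138, 209)]
```

Run:
```python
from geo import *
h=cv2.cvtColor(cam("w15")["color"],cv2.COLOR_BGR2HSV)
print([(v,*map(int,h[v,330])) for v in range(126,236,3)])
o=robot.get_obs();R=Ro.from_euler('xyz',o["ee_rot"]).as_matrix()
for v in (140,197): print((R.T@(pix("w15",(330,v),.044)[0]-o["tool_pos"])).round(4))
```

```text
[(126, 16, 120, 216), (129, 16, 119, 220), (132, 16, 117, 223), (135, 16, 120, 219), (138, 16, 119, 219), (141, 24, 106, 255), (144, 25, 102, 254), (147, 25, 102, 254), (150, 26, 100, 254), (153, 25, 102, 254), (156, 26, 102, 254), (159, 26, 101, 254), (162, 25, 103, 254), (165, 25, 105, 254), (168, 25, 104, 254), (171, 25, 105, 254), (174, 25, 105, 254), (177, 25, 105, 254), (180, 25, 104, 254), (183, 25, 104, 254), (186, 25, 104, 254), (189, 20, 129, 251), (192, 17, 134, 129), (195, 18, 133, 247), (198, 16, 132, 139), (201, 17, 130, 139), (204, 17, 134, 139), (207, 17, 135, 140), (210, 15, 113, 104), (213, 14, 114, 107), (216, 15, 112, 107), (219, 15, 123, 110), (222, 15, 111, 110), (225, 14, 117, 109), (228, 15, 113, 111), (231, 14, 118, 112), (234, 15, 113, 111)]
[0.0773 0.0055 0.1761]
[0.0254 0.0056 0.1762]
```

B's centre is 46 mm ahead in tool x. I'll grip it there.

```bash
python3 nudge.py '[[0.09,0.023,0.002,0,0],[0.09,0.0233,0.002,0,0],[0.09,0,0,0.04,0],[0.09,0,0,0.04,0],[0.09,0,0,0.04,0],[0.09,0,0,0.04,0],[0.09,0,0,0.025,0],[0.09,0,0,0.013,0],[0.09,0,0,0.005,0],[0.09,0,0,0,0],[0.09,0,0,0,0]]'; python3 nudge.py '[[0.03,0,0,0,0],[0.03,0,0,0,0],[0.03,0,0,0,0],[0.03,0,0,0,0],[0.03,0,0,0,0],[0.03,0,0,0,0],[0.03,0,0,0,0],[0.03,0,0,0,0],[0.03,0,0,0,0],[0.03,0,0,0,0],[0.03,0,0,0,0],[0.03,0,0,0,0]]'; python3 nudge.py '[[0.03,0,0,-0.02,0],[0.03,0,0,-0.04,0],[0.03,0,0,-0.04,0],[0.03,0,0,-0.04,0],[0.03,0,0,-0.04,0],[0.03,0,0,0,0]]' | head -2
python3 - <<'E'
from geo import *
delta(P(0,.246,.205),1.872)
E
```

```text
time: 49.77
tool_pos: [0.4991, -0.3203, 0.0207]
ee_rot: [3.139, -0.003, 0.129]
wrist_force: [0.2, -0.2, 0.5]
width: 0.0901
finger_force: 0.0
time: 50.77
tool_pos: [0.4977, -0.3196, 0.0185]
ee_rot: [-3.141, 0.0, 0.128]
wrist_force: [0.0, 1.1, 0.7]
width: 0.0439
finger_force: 30.0
time: 51.27
tool_pos: [0.5011, -0.3226, 0.2094]
pos [ 0.5011 -0.3226  0.2094] yaw 0.128 d [-0.0258 -0.5552 -0.0035] turn 1.398 w 0.044 t 51.3 q6 0.78
```

```bash
python3 nudge.py '[[0.03,-0.0013,-0.0278,0,0],[0.03,-0.0013,-0.0278,0,0],[0.03,-0.0013,-0.0278,0,0],[0.03,-0.0013,-0.0278,0,0],[0.03,-0.0013,-0.0278,0,0],[0.03,-0.0013,-0.0278,0,0],[0.03,-0.0013,-0.0278,0,0],[0.03,-0.0013,-0.0278,0,0],[0.03,-0.0013,-0.0278,0,0],[0.03,-0.0013,-0.0278,0,0],[0.03,-0.0013,-0.0278,0,0],[0.03,-0.0013,-0.0278,0,0],[0.03,-0.0013,-0.0278,0,0],[0.03,-0.0013,-0.0278,0,0],[0.03,-0.0013,-0.0278,0,0],[0.03,-0.0013,-0.0278,0,0],[0.03,-0.0013,-0.0278,0,0],[0.03,-0.0013,-0.0278,0,0],[0.03,-0.0013,-0.0278,0,0],[0.03,-0.0013,-0.0278,0,0]]' | head -2
python3 nudge.py '[[0.03,0,0,0,-0.12],[0.03,0,0,0,-0.12],[0.03,0,0,0,-0.12],[0.03,0,0,0,-0.12],[0.03,0,0,0,-0.12],[0.03,0,0,0,-0.12],[0.03,0,0,0,-0.12],[0.03,0,0,0,-0.12],[0.03,0,0,0,-0.12],[0.03,0,0,0,-0.12],[0.03,0,0,0,-0.12],[0.03,0,0,0,-0.12],[0.03,0,0,0,-0.12],[0.03,0,0,0,-0.12],[0.03,0,0,0,-0.064],[0.03,0,0,0,0],[0.03,0,0,0,0]]'
python3 - <<'E'
from geo import *
delta(P(0,.246,.082),1.872)
E
```

```text
time: 52.93
tool_pos: [0.4005, 0.2296, 0.198]
time: 54.35
tool_pos: [0.4009, 0.2283, 0.1981]
ee_rot: [-3.141, 0.0, 1.87]
wrist_force: [-0.6, -0.8, -0.4]
width: 0.0437
finger_force: 30.0
pos [0.4009 0.2283 0.1981] yaw 1.87 d [-0.0044  0.0025  0.1161] turn -0.002 w 0.044 t 54.4 q6 0.1
```

```bash
python3 nudge.py '[[0.03,-0.0044,0.0025,0,-0.002],[0.03,0,0,0.03,0],[0.03,0,0,0.03,0],[0.03,0,0,0.02,0],[0.03,0,0,0.01,0],[0.03,0,0,0,0],[0.03,0,0,0,0],[0.03,0,0,0,0]]'
python3 - <<'E'
from geo import *
delta(P(0,.246,.079),1.872)
E
```

```text
time: 55.02
tool_pos: [0.4058, 0.2253, 0.1102]
ee_rot: [3.138, -0.0, 1.874]
wrist_force: [0.5, 0.1, -0.5]
width: 0.0436
finger_force: 30.0
pos [0.4058 0.2253 0.1102] yaw 1.874 d [-0.0002 -0.0014  0.0311] turn 0.002 w 0.044 t 55.0 q6 0.08
```

```bash
python3 nudge.py '[[0.03,0,-0.001,0.012,0],[0.03,0,0,0.008,0],[0.03,0,0,0.004,0],[0.03,0,0,0.002,0],[0.03,0,0,0.002,0],[0.03,0,0,0,0],[0.03,0,0,0,0]]'; python3 nudge.py '[[0.03,0,0,0.0015,0],[0.03,0,0,0.0015,0],[0.03,0,0,0,0],[0.03,0,0,0,0],[0.03,0,0,0,0]]'
```

```text
time: 55.6
tool_pos: [0.4037, 0.2247, 0.0805]
ee_rot: [3.141, 0.0, 1.874]
wrist_force: [0.5, 0.2, 0.9]
width: 0.0438
finger_force: 30.0
time: 56.02
tool_pos: [0.4037, 0.2247, 0.0796]
ee_rot: [3.141, 0.0, 1.874]
wrist_force: [-4.0, -1.5, 8.2]
width: 0.0436
finger_force: 30.0
```

```bash
python3 nudge.py '[[0.06,0,0,0,0],[0.06,0,0,0,0],[0.06,0,0,0,0],[0.06,0,0,0,0],[0.06,0,0,0,0],[0.06,0,0,-0.02,0],[0.06,0,0,-0.04,0],[0.06,0,0,-0.04,0],[0.06,0,0,-0.04,0],[0.06,0,0,0,0],[0.06,0,0,0,0]]' | head -4
python3 nudge.py '[[0.06,0,0,0,0.12],[0.06,0,0,0,0.12],[0.06,0,0,0,0.12],[0.06,0,0,0,0.12],[0.06,0,0,0,0.12],[0.06,0,0,0,0.12],[0.06,0,0,0,0.12],[0.06,0,0,0,0.12],[0.06,0,0,0,0.12],[0.06,0,0,0,0.12],[0.06,0,0,0,0.12],[0.06,0,0,0,0.12],[0.06,0,0,0,0.12],[0.06,0,0,0,0.01],[0.06,0,0,0,0]]' | head -3
python3 - <<'E'
from geo import *
delta(P(0,.318,.127),.303)
snap("wrist","w16")
h=cv2.cvtColor(cam("w16")["color"],cv2.COLOR_BGR2HSV)
# strips across the fold at blank-top height: brightness edges in x at blank D, B
for t in (.165,.19,.23,.26):
    xs=np.arange(-.036,.037,.003); q=proj("w16",[P(x+.002,t,.1045) for x in xs]).round().astype(int)
    print(t,[int(h[v,u,1]) if 0<=u<640 and 0<=v<480 else -1 for u,v in q])
E
```

```text
time: 56.93
tool_pos: [0.4052, 0.2253, 0.2206]
ee_rot: [3.135, -0.0, 1.874]
wrist_force: [-0.0, 0.4, 0.3]
time: 58.18
tool_pos: [0.4029, 0.2243, 0.2155]
ee_rot: [3.141, 0.003, 0.307]
pos [0.4029 0.2243 0.2155] yaw 0.307 d [ 0.0023 -0.0719  0.0885] turn 0.004 w 0.06 t 58.2 q6 1.65
0.165 [101, 100, 95, 109, 91, 128, 115, 99, 97, 99, 101, 102, 102, 98, 98, 100, 110, 125, 125, 130, 133, 28, 20, 111, 114]
0.19 [27, 23, 73, 111, 93, 135, 106, 96, 98, 97, 100, 106, 97, 95, 97, 98, 114, 125, 125, 133, 130, 23, 13, 165, 119]
0.23 [108, 109, 112, 114, 100, 129, 129, 133, 131, 129, 131, 132, 129, 131, 130, 130, 130, 129, 130, 127, 129, 21, 13, 107, 107]
0.26 [101, 103, 108, 108, 109, 129, 128, 128, 130, 131, 129, 131, 127, 131, 127, 129, 129, 130, 130, 128, 130, 41, 46, 110, 111]
```

```bash
python3 nudge.py '[[0.06,0.0023,-0.024,0,0.004],[0.06,0,-0.024,0,0],[0.06,0,-0.0239,0,0],[0.06,0,0,0.03,0],[0.06,0,0,0.03,0],[0.06,0,0,0.018,0],[0.06,0,0,0.010,0],[0.06,0,0,0,0],[0.005,0,0,0,0],[0.005,0,0,0,0],[0.005,0,0,0,0],[0.005,0,0,0,0],[0.005,0,0,0,0],[0.005,0,0,0,0],[0.005,0,0,0,0],[0.005,0,0,0,0],[0.005,0,0,0,0]]'
python3 - <<'E'
from geo import *
o=robot.get_obs(); print(inv(o["tool_pos"]))
E
```

```text
time: 59.65
tool_pos: [0.3844, 0.2947, 0.1298]
ee_rot: [-3.14, -0.001, 0.301]
wrist_force: [-1.2, 2.8, 1.4]
width: 0.0158
finger_force: 30.0
(np.float64(0.001650192303628284), np.float64(0.31876969831799357))
```

```bash
python3 nudge.py '[[0.005,0,0.004,0,0],[0.005,0,0.004,0,0],[0.005,0,0.004,0,0],[0.005,0,0.004,0,0],[0.005,0,0.004,0,0],[0.005,0,0,0,0]]'
python3 - <<'E'
from geo import *
o=robot.get_obs(); print(inv(o["tool_pos"])[1]-.034, o["wrist_force"]@yh)
E
for i in 1; do python3 nudge.py '[[0.005,0,0.003,0,0],[0.005,0,0.003,0,0],[0.005,0,0,0,0],[0.005,0,0,0,0]]'; done;  python3 - <<'E'
from geo import *
o=robot.get_obs(); print(inv(o["tool_pos"])[1]-.034, o["wrist_force"]@yh)
E
```

```text
time: 60.15
tool_pos: [0.3893, 0.2796, 0.1298]
ee_rot: [-3.131, -0.002, 0.303]
wrist_force: [-3.4, 15.0, -1.9]
width: 0.0156
finger_force: 30.1
0.2688763479604048 15.315157885060193
time: 60.48
tool_pos: [0.3911, 0.2742, 0.1299]
ee_rot: [-3.131, -0.002, 0.303]
wrist_force: [-3.3, 14.9, -0.0]
width: 0.0159
finger_force: 30.1
0.2632443898039495 15.220124451018894
```

```bash
cat > rd.py <<'E'
from geo import *
o=robot.get_obs(); print("pad",round(inv(o["tool_pos"])[1]-.034,4),"F", round(o["wrist_force"]@yh,1))
E
python3 nudge.py '[[0.005,0,0.002,0,0],[0.005,0,0.002,0,0],[0.005,0,0,0,0]]' >/dev/null; python3 rd.py; python3 nudge.py '[[0.005,0,0.002,0,0],[0.005,0,0.001,0,0],[0.005,0,0,0,0]]'>/dev/null; python3 rd.py; python3 nudge.py '[[0.005,0,0.001,0,0],[0.005,0,0.001,0,0],[0.005,0,0,0,0]]' >/dev/null; python3 rd.py
```

```text
pad 0.2595 F 15.8
pad 0.2566 F 15.3
pad 0.2547 F 16.5
```

```bash
python3 nudge.py '[[0.005,0,0.001,0,0],[0.005,0,0.001,0,0],[0.005,0,0,0,0]]' >/dev/null; python3 rd.py;  python3 nudge.py '[[0.06,0,0,0,0],[0.06,0,0,0,0],[0.06,0,0,0,0],[0.06,0,0,-0.03,0],[0.06,0,0,-0.04,0],[0.06,0,0,-0.04,0],[0.06,0,0,-0.04,0],[0.06,0,0,0,0]]' | head -3
python3 - <<'E'
from geo import *
delta(P(-.0636,-.0455,.25),.303)
E
```

```text
pad 0.2528 F 16.9
time: 62.15
tool_pos: [0.3983, 0.2592, 0.2887]
ee_rot: [-3.14, -0.016, 0.299]
pos [0.3983 0.2592 0.2887] yaw 0.299 d [-0.0672  0.3266  0.0373] turn -0.004 w 0.06 t 62.1 q6 1.73
```

```bash
python3 nudge.py '[[0.06,-0.0048,0.0233,0,0],[0.06,-0.0048,0.0233,0,0],[0.06,-0.0048,0.0233,0,0],[0.06,-0.0048,0.0233,0,0],[0.06,-0.0048,0.0233,0,0],[0.06,-0.0048,0.0233,0,0],[0.06,-0.0048,0.0233,0,0],[0.06,-0.0048,0.0233,0,0],[0.06,-0.0048,0.0233,0,0],[0.06,-0.0048,0.0233,0,0],[0.06,-0.0048,0.0233,0,0],[0.06,-0.0048,0.0233,0,0],[0.06,-0.0048,0.0233,0,0],[0.06,-0.0048,0.0233,0,0],[0.06,0,0,0.03,-0.004],[0.06,0,0,0,0],[0.06,0,0,0,0]]' | head -2
python3 - <<'E'
from geo import *
delta(P(-.0625,-.0455,.1275),.303)
snap("wrist","w17"); h=cv2.cvtColor(cam("w17")["color"],cv2.COLOR_BGR2GRAY)
c=proj("w17",[P(-.0636,-.0455,.146)])[0]; print(c)
u,v=c.round().astype(int); W=h[v-45:v+46,u-45:u+46]; m=(W<55).astype(np.uint8); n,l,s,ce=cv2.connectedComponentsWithStats(m); i=1+s[1:,4].argmax(); print(s[i],ce[i]+[u-45,v-45])
snap("top","t17"); im=cv2.cvtColor(cam("t17")["color"],cv2.COLOR_BGR2HSV); t=np.arange(-.015,.27,.003); q=proj("t17",[P(-.003,s,.1045) for s in t]).round().astype(int)
print([(round(float(s),3),*map(int,im[v,u,1:])) for s,(u,v) in zip(t,q)])
E
```

```text
time: 63.57
tool_pos: [0.4261, -0.073, 0.2473]
pos [ 0.4261 -0.073   0.2473] yaw 0.303 d [0.0063 0.0012 0.1198] turn -0.0 w 0.061 t 63.6 q6 0.97
[326.18921324 236.36670305]
[ 32  27  32  16 152] [331.99342105 223.375     ]
[(-0.015, 78, 128), (-0.012, 81, 110), (-0.009, 64, 92), (-0.006, 27, 85), (-0.003, 94, 139), (-0.0, 97, 231), (0.003, 63, 255), (0.006, 53, 255), (0.009, 53, 255), (0.012, 53, 255), (0.015, 55, 255), (0.018, 53, 255), (0.021, 56, 255), (0.024, 56, 255), (0.027, 53, 255), (0.03, 56, 255), (0.033, 57, 255), (0.036, 68, 254), (0.039, 85, 251), (0.042, 106, 145), (0.045, 105, 146), (0.048, 104, 144), (0.051, 108, 139), (0.054, 107, 146), (0.057, 105, 139), (0.06, 104, 142), (0.063, 107, 143), (0.066, 113, 170), (0.069, 78, 253), (0.072, 66, 254), (0.075, 59, 255), (0.078, 55, 255), (0.081, 56, 255), (0.084, 58, 255), (0.087, 58, 255), (0.09, 55, 255), (0.093, 55, 255), (0.096, 59, 255), (0.099, 57, 255), (0.102, 59, 255), (0.105, 61, 255), (0.108, 56, 255), (0.111, 57, 255), (0.114, 56, 255), (0.117, 59, 255), (0.12, 56, 255), (0.123, 65, 254), (0.126, 78, 253), (0.12
[... 158 characters left out ...]
.156, 59, 255), (0.159, 58, 255), (0.162, 61, 255), (0.165, 65, 255), (0.168, 63, 255), (0.171, 61, 255), (0.174, 62, 255), (0.177, 60, 255), (0.18, 63, 254), (0.183, 63, 254), (0.186, 63, 254), (0.189, 71, 254), (0.192, 80, 253), (0.195, 64, 255), (0.198, 59, 255), (0.201, 58, 255), (0.204, 56, 255), (0.207, 60, 255), (0.21, 60, 255), (0.213, 61, 255), (0.216, 62, 255), (0.219, 61, 255), (0.222, 62, 255), (0.225, 58, 255), (0.228, 62, 255), (0.231, 64, 254), (0.234, 63, 255), (0.237, 62, 255), (0.24, 62, 254), (0.243, 61, 255), (0.246, 63, 255), (0.249, 64, 254), (0.252, 64, 254), (0.255, 78, 254), (0.258, 104, 254), (0.261, 136, 228), (0.264, 137, 214), (0.267, 132, 236), (0.27, 128, 246)]
```

The top view shows the row closed up from about 0 to 256 mm. Now the knob.

```bash
python3 nudge.py '[[0.06,0.0063,0.0012,0.03,0],[0.06,0,0,0.03,0],[0.06,0,0,0.03,0],[0.06,0,0,0.02,0],[0.06,0,0,0.01,0],[0.06,0,0,0,0],[0.01,0,0,0,0],[0.01,0,0,0,0],[0.01,0,0,0,0],[0.01,0,0,0,0],[0.01,0,0,0,0],[0.01,0,0,0,0],[0.01,0,0,0,0],[0.01,0,0,0,0],[0.01,0,0,0,0]]'
python3 - <<'E'
from geo import *
o=robot.get_obs(); print(inv(o["tool_pos"]))
s=snap("wrist","w18"); o=robot.get_obs();R=Ro.from_euler('xyz',o["ee_rot"]).as_matrix()
print("grasp pt",proj("w18",R@[0,0,-.019]+o["tool_pos"]), "w4 ball was (325.8,312)")
E
```

```text
time: 64.92
tool_pos: [0.4344, -0.0714, 0.1304]
ee_rot: [-3.141, -0.002, 0.305]
wrist_force: [-1.5, 3.7, 5.9]
width: 0.026
finger_force: 30.0
(np.float64(-0.05991092403892317), np.float64(-0.04555074557354811))
grasp pt [[324.18141418 306.30028362]] w4 ball was (325.8,312)
```

```bash
python3 nudge.py '[[0.05,0,0,0,0],[0.05,0,0,0,0],[0.05,-0.0035,0,0.003,0],[0.05,0,0,0,0],[0.01,0,0,0,0],[0.01,0,0,0,0],[0.01,0,0,0,0],[0.01,0,0,0,0],[0.01,0,0,0,0],[0.01,0,0,0,0],[0.01,0,0,0,0]]'
python3 - <<'E'
from geo import *
o=robot.get_obs(); print(inv(o["tool_pos"]))
E
```

```text
time: 65.88
tool_pos: [0.4305, -0.0726, 0.1264]
ee_rot: [-3.14, 0.0, 0.305]
wrist_force: [-1.4, 2.1, -0.1]
width: 0.0266
finger_force: 30.0
(np.float64(-0.06395759185241096), np.float64(-0.045539512967491175))
```

```bash
python3 nudge.py '[[0.01,0.0088,0,-0.0078,0],[0.01,0,0,0,0],[0.01,0.0098,0,-0.0065,0],[0.01,0,0,0,0],[0.01,0.0106,0,-0.0052,0],[0.01,0,0,0,0],[0.01,0.0111,0,-0.0038,0],[0.01,0,0,0,0],[0.01,0.0115,0,-0.0023,0],[0.01,0,0,0,0],[0.01,0.0118,0,-0.0008,0],[0.01,0,0,0,0],[0.01,0,0,0,0]]'
python3 - <<'E'
from geo import *
o=robot.get_obs(); print(inv(o["tool_pos"]))
E
```

```text
time: 66.97
tool_pos: [0.4921, -0.0529, 0.1529]
ee_rot: [-3.14, -0.003, 0.305]
wrist_force: [-0.2, 4.9, 0.1]
width: 0.0246
finger_force: 29.7
(np.float64(0.0007295916664672789), np.float64(-0.04516932073662077))
```

```bash
python3 nudge.py '[[0.01,0.0118,0,0.0008,0],[0.01,0,0,0,0],[0.01,0.0115,0,0.0023,0],[0.01,0,0,0,0],[0.01,0.0111,0,0.0038,0],[0.01,0,0,0,0],[0.01,0.0106,0,0.0052,0],[0.01,0,0,0,0],[0.01,0.0098,0,0.0065,0],[0.01,0,0,0,0],[0.01,0.0088,0,0.0078,0],[0.01,0,0,0,0],[0.01,0,0,0,0]]'
python3 - <<'E'
from geo import *
o=robot.get_obs(); print(inv(o["tool_pos"]))
E
```

```text
time: 68.05
tool_pos: [0.5518, -0.0349, 0.1254]
ee_rot: [-3.141, 0.002, 0.305]
wrist_force: [0.1, -0.7, 1.3]
width: 0.0099
finger_force: 0.0
(np.float64(0.06311225285718443), np.float64(-0.04571367994776451))
```

The knob slipped out of the fingers. I'll find it by circle detection.

```bash
cat > knob.py <<'E'
from geo import *
import sys
f=sys.argv[1]; snap("wrist",f); im=cam(f)["color"]; mx=im.max(2)
for a in np.arange(0,1.61,.1):
    b=a-np.pi/4; c=P(.09*np.sin(b),-.0455,.0825+.09*np.cos(b)); uv=proj(f,c)[0]
    E=cam(f)["extrinsics"]; d=(E[:3,:3]@c+E[:3,3])[2]; r=.014*float(cam(f)["fx"])/d
    yy,xx=np.mgrid[:480,:640]; D=np.hypot(xx-uv[0],yy-uv[1]); 
    print(round(a,2),uv.round(),round(r), "dark in",round(float((mx[D<.9*r]<60).mean()),2),"ring",round(float((mx[(D>1.1*r)&(D<1.4*r)]<60).mean()),2))
E
python3 knob.py w19
```

```text
0.0 [324. 525.] 26 dark in nan ring nan
0.1 [324. 527.] 27 dark in nan ring nan
0.2 [323. 526.] 28 dark in nan ring nan
0.3 [323. 523.] 29 dark in nan ring nan
0.4 [323. 517.] 30 dark in nan ring 1.0
0.5 [323. 508.] 31 dark in nan ring 1.0
0.6 [323. 497.] 32 dark in 1.0 ring 1.0
0.7 [323. 484.] 33 dark in 1.0 ring 0.69
0.8 [323. 467.] 33 dark in 0.85 ring 0.46
0.9 [323. 449.] 34 dark in 0.55 ring 0.56
1.0 [323. 429.] 34 dark in 0.19 ring 0.57
1.1 [323. 407.] 34 dark in 0.05 ring 0.46
1.2 [323. 385.] 33 dark in 0.01 ring 0.45
1.3 [323. 363.] 33 dark in 0.09 ring 0.43
1.4 [324. 341.] 32 dark in 0.24 ring 0.44
1.5 [324. 321.] 32 dark in 0.31 ring 0.26
1.6 [324. 301.] 31 dark in 0.24 ring 0.2knob.py:8: RuntimeWarning: Mean of empty slice.
  print(round(a,2),uv.round(),round(r), "dark in",round(float((mx[D<.9*r]<60).mean()),2),"ring",round(float((mx[(D>1.1*r)&(D<1.4*r)]<60).mean()),2))
  ret = ret.dtype.type(ret / rcount)
```

```bash
python3 nudge.py '[[0.06,0,0,0,0],[0.06,0,0,0,0],[0.06,0,0,0,0],[0.06,0,0,0,0],[0.06,0,0,-0.03,0],[0.06,0,0,-0.03,0],[0.06,0,0,-0.03,0],[0.06,-0.03,0,-0.03,0],[0.06,-0.03,0,0,0],[0.06,-0.03,0,0,0],[0.06,0,0,0,0],[0.06,0,0,0,0]]'; python3 knob.py w20
```

```text
time: 69.1
tool_pos: [0.4661, -0.0621, 0.2467]
ee_rot: [3.14, -0.002, 0.303]
wrist_force: [-0.1, -0.1, -0.1]
width: 0.0603
finger_force: 0.0
0.0 [324. 289.] 18 dark in 0.0 ring 0.0
0.1 [324. 283.] 18 dark in 0.0 ring 0.0
0.2 [324. 277.] 19 dark in 0.0 ring 0.0
0.3 [324. 269.] 19 dark in 0.0 ring 0.0
0.4 [324. 259.] 20 dark in 0.0 ring 0.0
0.5 [324. 249.] 20 dark in 0.0 ring 0.0
0.6 [324. 238.] 20 dark in 0.0 ring 0.13
0.7 [323. 225.] 20 dark in 0.17 ring 0.18
0.8 [323. 212.] 21 dark in 0.42 ring 0.02
0.9 [323. 199.] 21 dark in 0.34 ring 0.08
1.0 [323. 186.] 21 dark in 0.16 ring 0.12
1.1 [323. 172.] 21 dark in 0.0 ring 0.13
1.2 [323. 160.] 21 dark in 0.0 ring 0.0
1.3 [323. 147.] 21 dark in 0.0 ring 0.0
1.4 [323. 136.] 20 dark in 0.0 ring 0.0
1.5 [323. 126.] 20 dark in 0.0 ring 0.0
1.6 [323. 117.] 20 dark in 0.0 ring 0.0
```

The knob stands near the top, at about 0.83 rad. I'll push it over with closed fingers from its −x side.

```bash
python3 nudge.py '[[0,-0.010,0,0,0],[0,0,0,0,0],[0,0,0,0,0],[0,0,0,0,0],[0,0,0,0.03,0],[0,0,0,0.03,0],[0,0,0,0.03,0],[0,0,0,0.021,0],[0,0,0,0,0],[0,0,0,0,0]]'
python3 - <<'E'
from geo import *
o=robot.get_obs(); print(inv(o["tool_pos"]))
E
```

```text
time: 69.98
tool_pos: [0.4566, -0.0645, 0.1339]
ee_rot: [-3.14, 0.003, 0.304]
wrist_force: [0.4, 0.2, 0.7]
width: 0.0002
finger_force: 0.0
(np.float64(-0.03663328614150522), np.float64(-0.04562667171748447))
```

Push +x to about x = 0.02.

```bash
python3 nudge.py '[[0,0.01,0,0,0],[0,0.01,0,0,0],[0,0.008,0,0,0],[0,0.008,0,0,0],[0,0.008,0,0,0],[0,0.008,0,0,0],[0,0.006,0,0,0],[0,0,0,0,0]]'
python3 - <<'E'
from geo import *
o=robot.get_obs(); print(inv(o["tool_pos"]),o["wrist_force"]@xh)
E
```

```text
time: 70.65
tool_pos: [0.5124, -0.0469, 0.1338]
ee_rot: [-3.14, 0.003, 0.305]
wrist_force: [-3.6, 0.3, 0.3]
width: 0.0003
finger_force: 1.5
(np.float64(0.02192717453551826), np.float64(-0.04542674600780513)) -3.3767663949224387
```

```bash
cat > rx.py <<'E'
from geo import *
o=robot.get_obs(); print(np.round(inv(o["tool_pos"]),4),np.round(o["wrist_force"],1))
E
python3 nudge.py '[[0,0.005,0,0,0],[0,0.005,0,0,0],[0,0,0,0,0]]'>/dev/null; python3 rx.py; python3 nudge.py '[[0,0.003,0,0,0],[0,0.002,0,0,0],[0,0,0,0,0],[0,0,0,0,0]]'>/dev/null; python3 rx.py; python3 knob.py w21 2>/dev/null | tail -6
```

```text
[ 0.0312 -0.0454] [-5.1  0.  -0.2]
[ 0.0361 -0.0456] [-5.1 -1.6  0.9]
1.1 [324. 338.] 33 dark in 0.76 ring 0.67
1.2 [324. 317.] 33 dark in 0.57 ring 0.5
1.3 [324. 296.] 32 dark in 0.27 ring 0.52
1.4 [324. 275.] 32 dark in 0.44 ring 0.37
1.5 [324. 256.] 31 dark in 0.79 ring 0.23
1.6 [324. 239.] 30 dark in 0.9 ring 0.06
```

```bash
python3 nudge.py '[[0,0.002,0,0,0],[0,0.001,0,0,0],[0,0,0,0,0]]'>/dev/null; python3 rx.py; python3 nudge.py '[[0,0.001,0,0,0],[0,0.001,0,0,0],[0,0,0,0,0]]'>/dev/null; python3 rx.py; python3 knob.py w22 2>/dev/null | tail -3
```

```text
[ 0.0392 -0.0458] [-4.5 -0.6  2. ]
[ 0.041  -0.0459] [-5.2 -1.   1.6]
1.4 [323. 286.] 32 dark in 0.31 ring 0.49
1.5 [323. 267.] 31 dark in 0.62 ring 0.27
1.6 [323. 249.] 30 dark in 0.93 ring 0.04
```

```bash
python3 nudge.py '[[0,0.0015,0,0,0],[0,0.001,0,0,0],[0,0,0,0,0]]'>/dev/null; python3 rx.py; python3 nudge.py '[[0,0.001,0,0,0],[0,0.001,0,0,0],[0,0,0,0,0]]'>/dev/null; python3 rx.py; python3 knob.py w23 2>/dev/null | tail -3
```

```text
[ 0.0421 -0.046 ] [-8.4 -2.4  2.2]
[ 0.0425 -0.046 ] [-11.5  -2.7   4. ]
1.4 [323. 289.] 32 dark in 0.31 ring 0.51
1.5 [323. 270.] 31 dark in 0.59 ring 0.31
1.6 [323. 253.] 30 dark in 0.95 ring 0.06
```

The collar is at its end stop, because the force climbs while the tool stays put. I'll back off, rise clear and check.

```bash
python3 nudge.py '[[0,-0.015,0,0,0],[0,-0.015,0,0,0],[0,0,0,-0.03,0],[0,0,0,-0.04,0],[0,0,0,-0.04,0],[0,-0.03,0.03,-0.03,0],[0,-0.03,0.03,0,0],[0,-0.03,0.03,0,0],[0,-0.03,0.03,0,0],[0,-0.03,0.03,0,0],[0,0,0,0,0],[0,0,0,0,0],[0,0,0,0,0]]' | head -2
python3 - <<'E'
from geo import *
snap("top","t24")
for f in("t24",):
    im=cv2.cvtColor(cam(f)["color"],cv2.COLOR_BGR2HSV)
    t=np.arange(-.015,.275,.003); q=proj(f,[P(-.003,s,.1045) for s in t]).round().astype(int); print([(round(float(s),3),*map(int,im[v,u,1:])) for s,(u,v) in zip(t,q)][::1])
    for tt in (.032,.1,.16,.225):
        xs=np.arange(-.036,.037,.003); q=proj(f,[P(x-.003,tt,.1045) for x in xs]).round().astype(int); print(tt,[int(im[v,u,1]) for u,v in q])
b=cam("t24")["color"]; a=cam("top0")["color"]
# knob vs start picture (locked)
u,v=np.round(C2((615,97))).astype(int); T=a[v-8:v+9,u-8:u+9]; W=b[v-18:v+19,u-18:u+19]; m=cv2.matchTemplate(W,T,cv2.TM_CCOEFF_NORMED); print("knob",cv2.minMaxLoc(m)[1:4:2], "expect (10,10)")
c9=cam("t9")["color"]; c=proj("t24",[[.6195,-.2945,.065]])[0].round().astype(int); print("bar diff",np.abs(b[c[1]-20:c[1]+20,c[0]-30:c[0]+30].astype(int)-c9[c[1]-20:c[1]+20,c[0]-30:c[0]+30]).mean())
E
```

```text
time: 73.47
tool_pos: [0.4153, -0.2271, 0.2695]
[(-0.015, 5, 195), (-0.012, 13, 158), (-0.009, 30, 185), (-0.006, 92, 242), (-0.003, 97, 254), (-0.0, 102, 254), (0.003, 69, 254), (0.006, 50, 255), (0.009, 47, 255), (0.012, 44, 255), (0.015, 47, 255), (0.018, 47, 255), (0.021, 47, 255), (0.024, 47, 255), (0.027, 45, 255), (0.03, 47, 255), (0.033, 49, 255), (0.036, 47, 255), (0.039, 49, 255), (0.042, 45, 255), (0.045, 49, 255), (0.048, 49, 255), (0.051, 47, 255), (0.054, 47, 255), (0.057, 49, 255), (0.06, 47, 255), (0.063, 60, 255), (0.066, 75, 253), (0.069, 54, 255), (0.072, 48, 255), (0.075, 51, 255), (0.078, 52, 255), (0.081, 47, 255), (0.084, 49, 255), (0.087, 51, 255), (0.09, 48, 255), (0.093, 48, 255), (0.096, 51, 255), (0.099, 49, 255), (0.102, 52, 255), (0.105, 53, 255), (0.108, 50, 255), (0.111, 51, 255), (0.114, 51, 255), (0.117, 54, 255), (0.12, 48, 255), (0.123, 53, 255), (0.126, 60, 255), (0.129, 71, 254), (0.132, 61, 255), (0.135, 54, 255), (0.138, 51, 255), (0.141, 49, 255), (0.144, 55, 255), (0.147, 52, 255), (0.15, 51, 255), (0.153, 52, 255), (0.156, 51, 255), (0.159, 
[... 497 characters left out ...]
43, 54, 255), (0.246, 55, 255), (0.249, 55, 255), (0.252, 58, 255), (0.255, 65, 254), (0.258, 88, 255), (0.261, 120, 252), (0.264, 138, 224), (0.267, 136, 221), (0.27, 128, 243), (0.273, 120, 249)]
0.032 [67, 67, 68, 74, 26, 35, 89, 100, 79, 51, 45, 44, 49, 51, 51, 49, 48, 52, 60, 81, 85, 41, 18, 52, 52]
0.1 [66, 66, 65, 63, 39, 40, 85, 92, 63, 48, 45, 45, 49, 51, 50, 47, 49, 54, 66, 89, 71, 31, 28, 46, 48]
0.16 [63, 64, 63, 61, 22, 33, 71, 93, 52, 47, 47, 51, 54, 54, 51, 50, 50, 63, 85, 91, 53, 22, 37, 52, 51]
0.225 [64, 58, 57, 46, 21, 29, 93, 81, 56, 49, 47, 49, 54, 57, 55, 50, 54, 62, 79, 92, 54, 28, 48, 68, 69]
knob (0.9685332775115967, (10, 9)) expect (10,10)
bar diff 5.034583333333333
```

```bash
python3 -c "
from bench import robot
print(robot.close_job())"
```

```text
the job is handed in; nothing more can be done
None
```

I handed the job in at about 73 s, with no verdict returned: the bar lies on the offcut board, all four blanks are in line in the trough with the tail stop up against the row, and the collar is at its locked end stop; I could not measure the nose and pad grip forces directly.

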